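# Hang an emptied parts bin back on its rail

### The arm

A 6-joint arm with a two-finger parallel gripper is mounted at the origin on the work surface. World frame = base frame: x ahead of the robot, y to its left, z up, the work surface at z = 0. Lengths are in m, angles in rad, forces in N, time in s.
With the tool pointing down it reaches from about 0.25 to 0.775 m from the base axis. Payload 4 kg.
Tool frame: the origin (TCP) lies on the centre line of the jaws, within the pads' length; the fingertips stand 8 mm ahead of it and the grasp point (between the pads) lies 11 mm behind it; z points along the fingers, y is the direction in which the jaws open and shut (so a half turn about z gives the same grasp; the last joint's range is limited). The gripper opens to 94 mm and grips with 3 to 60 N. Pads are 16 mm wide; open, the fingers measure 119 mm over their backs; the gripper's body (75 mm by 177 mm) begins 78 mm behind the grasp point.
Start: joints at [1.085, 0.087, 1.371, -0, 1.684, -0.103], TCP at [0.205, 0.51, 0.178] pointing down, gripper open.
Joint ranges: [-3.1, 3.1], [-0.76, 2.03], [0.27, 2.55], [-1.08, 4.22], [0.17, 2.65], [-2.57, 2.57]. Speed limits (rad/s): [2.79, 2.79, 3.14, 3.14, 3.14, 3.14].

### API

Orientations are given as [roll, pitch, yaw] about the fixed x, y, z axes, in that order (R = Rz(yaw) Ry(pitch) Rx(roll)).
In Python, from bench import robot gives the robot as it stands.
- The arm moves only by the shell command python3 -m crank 'ROWS' [OPENING]. ROWS is JSON, a list of rows, each a list of 4 numbers: the shift along the tool's x, y, z scaled (see below), then the turn about the tool's z scaled (see below). A call has exactly 10 rows; each row shifts and turns the commanded pose from where the row before left it, along the tool's axes as they then stand; what a row does not reach is not made up. The controller multiplies each number of a shift by 0.2 m and each number of a turn by pi/2 rad. A row lasts 1/8 s, in which the tool goes at most 62.5 mm and 10.7 degrees, less where a joint would pass 70% of its speed; a pose out of reach is approached as far as the arm can. A call with a number of a shift or a turn outside -1 to 1 is refused whole. A call with a gripper value outside its range is refused whole. OPENING is the gripper command: -1 is fully open, 1 is shut, values between are in proportion, set as the call begins (- or left out, the last holds). The fingers move at their own pace and stop on an object; the grip force is fixed at half the most. Time passes only in rows, so rows that do not move let the fingers close, or fill a call up. It gives the time, the measured TCP pose, the force and the opening at its end, in the units of the state.
- robot.get_obs(): the state, without advancing time (a new reading comes with each control period).
- robot.snapshot(name): name is "side" or "top"; returns (picture, depth): 420x560x3 uint8, red, green, blue; 420x560 float32, m along the optical axis (not along the pixel's ray), 0 where there is no reading.
- robot.camera_params(name): a dict with "fx", "fy", "cx", "cy" (pixels), "world_from_camera" (4x4, takes a point from camera to world coordinates). Camera axes: x right, y down, z forward; pixel columns grow to the right and rows downward; lengths in m; the calibration is good to about 2 mm. A picture is of the moment at which its call begins. camera_params takes no time and is no camera call.
- robot.close_job(): hands the job in, once; it reports no verdict.
The state is a dict: "time": time; "joint_positions": joint angles; "qvel": joint speeds; "joint_torque": joint torques, N m; "tool_pos": TCP position; "ee_rot": TCP orientation; "wrist_force": force on the tool from outside, world axes, zero at the start; "wrist_torque": the same for the moment, N m; "width": finger opening in m.
Only numpy, scipy, OpenCV 4.12 (cv2) and the standard library are available. Lean on these libraries where they do the work, as an engineer would, in place of code of your own. Each camera call takes 0.05 s, during which the arm holds its last target.

### The job

An emptied parts bin has been left standing on its nose on the bench: turn it onto its floor on the bench, without letting it fall over, and let go of it. Then take it again by its front wall, as there is no room for fingers beside it on the rail, and hang it by its hook in the gap between the two bins on the upper rail, fully down and square on the rail like them. Leave those two bins hanging where they are and do not disturb the other things on the bench.

Things in the scene. Friction and masses are not known exactly. Their poses are not given: they have to be found in the camera images.
- bin: empty grey plastic bin, 0.13-0.25 kg, the only one on the bench. Origin: centre of its floor's underside; own x front to back, y across, z up out of its mouth. Floor x -70 to 70, y -30 to 30; walls 3 thick, back and sides 60 high; from x -30 forward the sides slope down to the 42 high front wall. Starts on its nose: x up, origin 75 above the bench (height 0), mass centre near x 0, z 22
- bin_centre (a point): centre of the bin: bin x 0, y 0, z 30 (mm); axes as the bin's. Its two outer sides are 60 apart along y
- front_grip (a point): middle of the thickness of the bin's front wall, 12 below its rim (bin x -70.5, y 0, z 30); axes as the bin's. The wall with its label pocket is 9 thick (x -75 to -66), flat inside and out, z 2 to 42; the bin's inner floor is 27 below this point
- hook (a point): top of the slot of the bin's hook (bin x 73.3, y 0, z 56), mid slot, axes as the bin's. Behind the back wall (outside at x 70) a bridge 44 wide, z 56 to 60, runs back to x 80.5; from its end a 4 thick lip (x 76.5 to 80.5) hangs down to z 42. The slot between is 6.5 wide, open downwards, and straddles the rail
- stand: fixed bench stand: two steel uprights 220 high, 430 apart, with two aluminium strip rails 3 thick, 54 deep, 460 long. Origin on the bench below the rails' front faces, mid length; x level, away from the side where bins hang, y along the rails. Upper rail's top edge is 215 high, lower one's 88; the lower is full with three wide bins reaching to x -147, under 95 high
- place (a point): middle of the gap on the upper rail, above the yellow label plate: centre of the rail's 3 thick top edge, 215 above the bench; axes as the stand's. The neighbours' sides are 36 to each side along y, so 6 to spare each side. A hung bin leans its back wall on the rail's front, nose down by about 0.065 rad. Behind and above the rail is free
- neighbour_a: full bin of the same shape (0.45 kg, loose) hanging on the upper rail on the +y side of the gap; origin and axes as the bin's
- neighbour_b: full bin of the same shape (0.45 kg, loose) hanging on the upper rail on the -y side of the gap; origin and axes as the bin's
- big_bolt: bystander: big steel hex bolt standing on its head, 100 high, head 42 across; origin under its foot
- carton: bystander: cardboard carton 120 x 80 x 55 high; origin under its centre
- jar: bystander: clear jar with white cap, 70 across, 85 high; origin under its centre
- wrench: bystander: steel wrench 190 long, lying flat
- washer: bystander: thick steel washer, 60 across, 12 high; origin under its centre
- screwdriver: bystander: screwdriver with black handle, 190 long, lying flat
- tray: bystander: dark steel tray of bolts, 140 x 100 x 30 high; origin under its centre

How it is judged:
On the way, in this order (a step that is already met when the one before it is completed fails the run):
1. the bin stands on its floor on the bench, let go of and at rest (angle between bin's own z axis and vertical below 0.08 rad and height (world z) of bin below 0.006 m and linear speed of bin below 0.03 m/s and angular speed of bin below 0.3 rad/s and contact force between the fingers and bin below 0.1 N), for 0.2 s.
2. the bin is carried clear of the bench, held by its front wall (height (world z) of bin above 0.08 m and contact force between the fingers and bin above 1 N and distance between the grasp point and front_grip below 0.035 m), for 0.2 s.
At the end, for the whole second after the job is handed in: the bin hangs in the gap: hook's bridge on the upper rail's top edge (within 5 mm in height, 5 mm across and 12 mm along the rail), within 0.14 rad of upright and 0.1 rad of square, let go of and at rest; both neighbours hang upright within 20 mm of their starts (z of hook in the frame of place between -0.005 and 0.005 m and x of hook in the frame of place between -0.005 and 0.005 m and y of hook in the frame of place between -0.012 and 0.012 m and angle between each of bin, neighbour_a, neighbour_b's own z axis and vertical below 0.14 rad and angle between the y axis of bin and the y axis of stand, either way round below 0.1 rad and linear speed of bin below 0.03 m/s and angular speed of bin below 0.3 rad/s and contact force between the fingers and bin below 0.1 N and distance of each of neighbour_a, neighbour_b from where it was at the start of the episode below 0.02 m); the robot touches nothing.
It fails at once if the bin falls over or is thrown down (turns faster than 8 rad/s) (angular speed of bin above 8 rad/s).
It fails at once if a neighbouring bin is knocked off or pushed by more than 30 mm (distance of any of neighbour_a, neighbour_b from where it was at the start of the episode above 0.03 m).
It fails at once if another thing on the bench is moved by more than 30 mm (distance of any of big_bolt, carton, jar, wrench, washer, screwdriver, tray from where it was at the start of the episode above 0.03 m).
It also fails if it takes over 67 s, if anything falls off the work surface, if the arm or the gripper's body presses on something with over 40 N, if the wrist force passes 120 N, or if a joint passes its speed limit or range.

## Working session

There is one attempt and no reset: what is moved stays moved. The work goes in short steps, Python scripts to look and compute and a shell command to move; the robot and the scene stay as the last step left them, time stands still between calls to the robot, and variables do not carry over. Pictures are saved under pics/ and viewed, and the job is handed in when it is done.

```bash
ls; mkdir -p pics; python3 - <<'E'
from bench import robot
import cv2,numpy as np
np.set_printoptions(precision=4,suppress=True)
print(robot.get_obs())
for n in("side","top"):
    p,d=robot.snapshot(n); cv2.imwrite(f"pics/{n}0.png",p[:,:,::-1]); np.save(f"{n}0_d.npy",d); np.save(f"{n}0_p.npy",p)
    c=robot.camera_params(n); print(n,{k:(v if k!="world_from_camera" else np.array(v)) for k,v in c.items()})
E
```

```text
pics
{'time': 0.0, 'joint_positions': array([ 1.085 ,  0.0879,  1.3722,  0.    ,  1.6836, -0.1031]), 'qvel': array([-0.0013, -0.0002, -0.0016, -0.0002,  0.001 , -0.001 ]), 'joint_torque': array([  0.0004, -34.019 , -30.2424,   0.0718,   0.0331,  -0.0002]), 'tool_pos': array([0.2051, 0.5097, 0.1763]), 'ee_rot': array([-3.1395, -0.0002,  2.7589]), 'wrist_force': array([ 0.214 , -0.2012, -0.0469]), 'wrist_torque': array([-0.0177,  0.0368,  0.0207]), 'width': 0.09396467179023898}
side {'fx': 449.5097991715331, 'fy': 449.5097991715331, 'cx': 276.10025503281315, 'cy': 207.33754269833128, 'world_from_camera': array([[ 0.9905, -0.0877,  0.1058,  0.4024],
       [-0.1366, -0.7146,  0.6861, -0.9619],
       [ 0.0154, -0.694 , -0.7198,  1.1329],
       [ 0.    ,  0.    ,  0.    ,  1.    ]])}
top {'fx': 414.80270590396947, 'fy': 414.80270590396947, 'cx': 279.57822221816986, 'cy': 212.46562216087406, 'world_from_camera': array([[-0.0182, -0.9867,  0.1614,  0.3089],
       [-0.9997,  0.0206,  0.0134, -0.0108],
       [-0.0165, -0.1611, -0.9868,  1.5855],
       [ 0.    ,  0.    ,  0.    ,  1.    ]])}
```

View pics/side0.png

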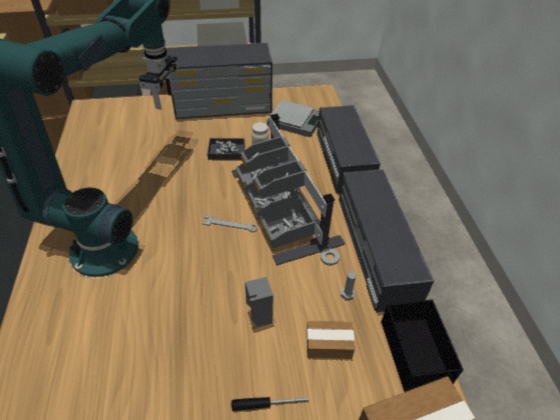

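View pics/top0.png

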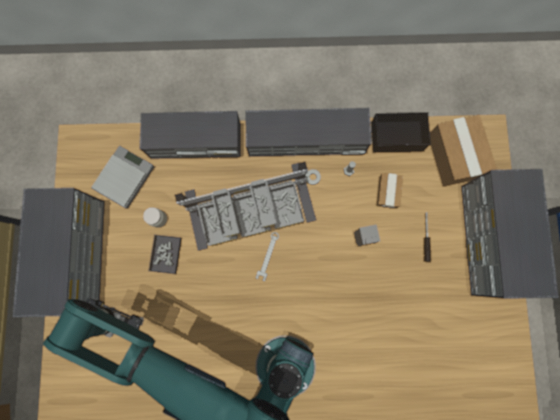

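```bash
python3 - <<'E'
import cv2,numpy as np
s=cv2.imread("pics/side0.png");t=cv2.imread("pics/top0.png")
a=cv2.resize(s[110:340,200:360],None,fx=3,fy=2.6,interpolation=cv2.INTER_CUBIC)
a=cv2.resize(s[130:340,200:370],None,fx=2.85,fy=2.85,interpolation=cv2.INTER_CUBIC);cv2.imwrite("pics/s0c.png",a)
b=cv2.resize(t[150:270,170:400],None,fx=3.45,fy=3.45,interpolation=cv2.INTER_CUBIC);cv2.imwrite("pics/t0c.png",b)
E
```

```text
(no output)
```

View pics/s0c.png

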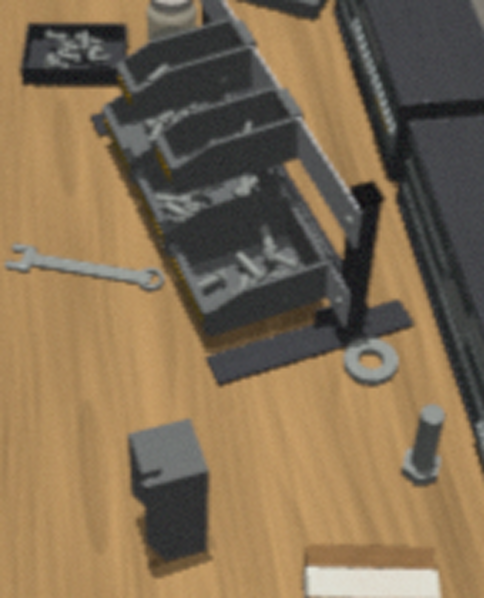

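View pics/t0c.png

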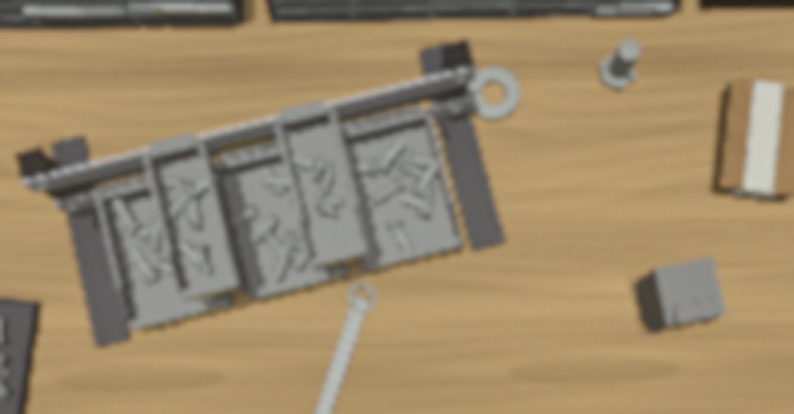

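```bash
cat > h.py <<'E'
import numpy as np,cv2
from bench import robot
np.set_printoptions(precision=4,suppress=True)
def cloud(n,p,d):
    c=robot.camera_params(n);T=np.array(c["world_from_camera"])
    v,u=np.mgrid[:d.shape[0],:d.shape[1]]
    P=np.stack([(u-c["cx"])/c["fx"]*d,(v-c["cy"])/c["fy"]*d,d],-1)
    W=P@T[:3,:3].T+T[:3,3]; W[d<=0]=np.nan
    return W
def grab(n):
    p,d=robot.snapshot(n);return p,d,cloud(n,p,d)
E
python3 - <<'E'
from h import *
for n in("top","side"):
    p=np.load(f"{n}0_p.npy");d=np.load(f"{n}0_d.npy");W=cloud(n,p,d)
    m=(W[...,0]>.35)&(W[...,0]<.62)&(W[...,1]>-.35)&(W[...,1]<-.12)&(W[...,2]>.012)
    nl,L,st,_=cv2.connectedComponentsWithStats(m.astype(np.uint8))
    print(n)
    for i in range(1,nl):
        if st[i,4]<20: continue
        q=W[L==i];print(st[i],q.min(0),q.max(0))
        for lo,hi in((.138,.149),(.149,.17),(.13,.17)):
            s=q[(q[:,2]>lo)&(q[:,2]<hi)]
            if len(s)>10:
                r=cv2.minAreaRect((s[:,:2]*1000).astype(np.float32));print(lo,hi,len(s),r,s[:,2].mean(),np.median(s[:,2]))
    # floor check
    f=W[(W[...,0]>.4)&(W[...,0]<.5)&(W[...,1]>-.15)&(W[...,1]<-.1)];print("floor",np.nanmean(f[:,2]))
E
```

```text
top
[354 224  26  23 417] [ 0.4273 -0.3357  0.0123] [ 0.4965 -0.2673  0.161 ]
0.138 0.149 201 ((463.7579650878906, -302.4602355957031), (57.80473709106445, 60.61634063720703), 9.423519134521484) 0.14454695779999377 0.1447095842427737
0.149 0.17 102 ((460.7758483886719, -300.79180908203125), (57.745750427246094, 57.907798767089844), 9.931707382202148) 0.15365847341019329 0.15368075971434603
0.13 0.17 313 ((462.01141357421875, -302.45977783203125), (60.73749923706055, 61.218807220458984), 8.860676765441895) 0.1472166506691175 0.14625007951496571
floor 0.0003558168028143702
side
[ 245  277   29   49 1077] [ 0.4284 -0.3419  0.0127] [ 0.4982 -0.2702  0.1598]
0.138 0.149 364 ((463.0111083984375, -305.041748046875), (60.16704559326172, 63.8753662109375), 10.149039268493652) 0.14485972504156644 0.14502792290830147
0.149 0.17 124 ((461.88690185546875, -308.412841796875), (58.555721282958984, 48.372379302978516), 6.281754493713379) 0.1546689438674274 0.1549041670121754
0.13 0.17 523 ((463.0743713378906, -305.0304260253906), (60.295562744140625, 63.8753662109375), 10.149039268493652) 0.1464549803521492 0.14583964273470718
floor 0.00011944746279544831
```

```bash
python3 - <<'E'
from h import *
for n in("top","side"):
    p=np.load(f"{n}0_p.npy");d=np.load(f"{n}0_d.npy");W=cloud(n,p,d)
    m=(W[...,0]>.35)&(W[...,0]<.62)&(W[...,1]>-.36)&(W[...,1]<-.2)&(W[...,2]>.012)
    q=W[m]
    a=np.radians(9.5);e=np.array([np.cos(a),np.sin(a)]);f=np.array([-e[1],e[0]])
    c=np.array([.4625,-.3035])
    U=(q[:,:2]-c)@e*1000;V=(q[:,:2]-c)@f*1000
    t=q[:,2]>.151
    H,_,_=np.histogram2d(U[t],V[t],bins=[np.arange(-40,41,8)]*2);print(n,"U rows, V cols, z>.151\n",H.astype(int))
    t=(q[:,2]<.13)&(q[:,2]>.02);H,_,_=np.histogram2d(U[t],V[t],bins=[np.arange(-48,49,8)]*2);print(H.astype(int))
    if n=="side":
        v,u=np.where(m); z=(W[m][:,2]*1000).round().astype(int)
        Z=np.full((49,29),0);Z[v-277,u-245]=z
        for r in Z[:16]:print(' '.join('%3d'%x for x in r))
E
```

```text
top U rows, V cols, z>.151
 [[0 0 0 0 0 0 0 0 0 0]
 [0 0 3 4 3 4 5 3 0 0]
 [0 0 4 6 5 4 6 4 0 0]
 [0 0 1 4 4 2 3 3 0 0]
 [0 0 0 1 0 0 0 0 0 0]
 [0 0 0 1 0 0 1 0 1 0]
 [0 0 0 0 0 0 0 0 0 0]
 [0 0 0 0 1 0 0 0 0 0]
 [0 0 1 0 0 0 0 0 0 0]
 [0 0 0 0 0 0 0 0 0 0]]
[[ 0  0  0  0  0  0  0  0  0  0  0  0]
 [ 0  0  0  0  0  0  0  0  0  0  0  0]
 [ 0  0  3  2  0  0  0  0  0 10  0  0]
 [ 0  0  0  0  0  0  0  0  0 11  1  0]
 [ 0  0  0  0  0  0  0  0  0 13  0  0]
 [ 0  0  0  0  0  0  0  0  0 12  0  0]
 [ 0  0  0  0  0  0  0  0  0 13  0  0]
 [ 0  0  0  0  0  0  0  0  0 12  0  0]
 [ 0  0  0  0  0  0  0  0  0 11  0  0]
 [ 0  0  0  0  0  0  0  0  0  9  0  0]
 [ 0  0  0  0  0  0  0  0  0  0  0  0]
 [ 0  0  0  0  0  0  0  0  0  0  0  0]]
side U rows, V cols, z>.151
 [[ 0  0  0  0  0  0  0  0  0  0]
 [ 0  1  5  8  7  6  6  4  0  0]
 [ 0  0  8 10  9  6  9  4  0  0]
 [ 0  0  6  5  5  4  5  3  0  0]
 [ 0  0  0  0  0  0  0  0  0  0]
 [ 0  0  0  0  0  0  1  0  0  0]
 [ 0  0  0  0  0  0  0  0  0  0]
 [ 0  0  0  0  0  0  0  0  0  0]
 [ 0  0  0  0  0  0  0  0  0  0]
 [ 0  0  0  0  0  0  0  0  0  0]]
[[ 0  0  0  
[... 1612 characters left out ...]
   0
123 127 155 154 156 156 153 158 158 160 144 146 144 144 142 146 146 148 144 141 144 148 143 142   0 148   0   0   0
  0 123 153 157 152 152 157 156 156 155 145 146 146 146 146 144 145 144 148 149 145 149 145 147 144 141   0   0   0
  0 121 146 158 155 158 159 155 154 158 142 145 147 145 146 145 145 148 146 145 145 146 145 145 149 149 144   0   0
  0 115 110 155 153 157 154 156 152 154 155 146 147 144 148 145 146 143 146 145 145 147 145 142 149 147 147   0   0
  0 109 103 151 155 157 153 154 156 154 157 141 149 144 145 146 145 146 144 140 147 147 146 146 145 146 146   0   0
  0 105 101 147 157 156 155 155 158 157 155 146 143 146 147 147 145 144 145 147 147 148 146 148 143 145 143 145   0
```

```bash
python3 - <<'E'
import cv2
s=cv2.imread("pics/side0.png");t=cv2.imread("pics/top0.png")
a=cv2.resize(s[272:332,238:282],None,fx=9,fy=9,interpolation=cv2.INTER_CUBIC)
b=cv2.resize(t[218:258,345:390],None,fx=8,fy=8,interpolation=cv2.INTER_CUBIC)
import numpy as np
o=np.zeros((540,396+360,3),'uint8');o[:540,:396]=a;o[:320,396:]=b
cv2.imwrite("pics/z.png",cv2.convertScaleAbs(o,alpha=1.6))
E
```

```text
(no output)
```

View pics/z.png

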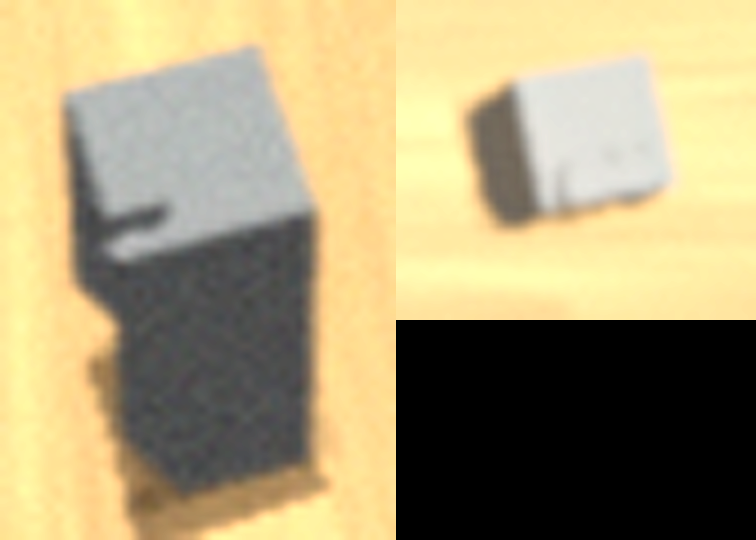

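```bash
python3 - <<'E'
from h import *
R={}
for n in("top","side"):
    p=np.load(f"{n}0_p.npy");d=np.load(f"{n}0_d.npy");W=cloud(n,p,d)
    m=(W[...,0]>.35)&(W[...,0]<.78)&(W[...,1]>-.5)&(W[...,1]<.45)&(W[...,2]>.010)
    nl,L,st,ce=cv2.connectedComponentsWithStats(m.astype(np.uint8))
    print(n)
    for i in range(1,nl):
        if st[i,4]<15: continue
        q=W[L==i];r=cv2.minAreaRect((q[:,:2]*1000).astype(np.float32));print(st[i],q.min(0),q.max(0),np.round(r[0]),np.round(r[1]),round(r[2],1))
    # rail strip top edge: z near 215
    q=W[(W[...,2]>.211)&(W[...,2]<.226)&(W[...,0]>.4)&(W[...,0]<.8)&(W[...,1]>-.3)&(W[...,1]<.5)]
    r=cv2.minAreaRect((q[:,:2]*1000).astype(np.float32));print("z215",len(q),r)
    hm=np.where(m,np.clip(W[...,2]*1000,0,255),0).astype(np.uint8)
    cr=hm[150:270,170:400] if n=="top" else hm[130:340,200:370]
    cv2.imwrite(f"pics/h_{n}.png",cv2.applyColorMap(cv2.resize(cr,None,fx=3.4 if n=="top" else 2.8,fy=3.4 if n=="top" else 2.8,interpolation=cv2.INTER_NEAREST),cv2.COLORMAP_JET))
E
```

```text
top
[ 174  161  147   85 5677] [ 0.4415 -0.1495  0.01  ] [0.7373 0.3849 0.2297] [590. 102.] [231. 536.] 10.4
[344 161  12  15 101] [ 0.7067 -0.2783  0.0102] [ 0.7442 -0.2437  0.1067] [ 725. -259.] [38. 28.] 53.0
[376 173  27  36 782] [ 0.5728 -0.4551  0.01  ] [ 0.7027 -0.3591  0.0653] [ 639. -408.] [ 81. 124.] 81.2
[301 185   7   5  15] [ 0.6568 -0.0977  0.0103] [ 0.6726 -0.0745  0.0166] [664. -85.] [25. 13.] 76.9
[303 205   9   9  25] [ 0.5622 -0.111   0.01  ] [ 0.5935 -0.0799  0.0174] [578. -94.] [33. 29.] 79.3
[162 214   5   8  27] [0.5391 0.4462 0.0108] [0.5658 0.4499 0.0633] [552. 448.] [27.  4.] 1.1
[354 224  26  23 417] [ 0.4273 -0.3357  0.0123] [ 0.4965 -0.2673  0.161 ] [ 462. -302.] [61. 62.] 9.1
[164 235  17  37  93] [0.3504 0.3884 0.0117] [0.4864 0.4499 0.0355] [426. 403.] [143.  55.] 17.1
[163 242  10  25 116] [0.3701 0.4187 0.0101] [0.4604 0.4499 0.0382] [415. 437.] [88. 28.] 8.7
z215 507 ((589.0540161132812, 124.54035186767578), (135.60800170898438, 457.47430419921875), 13.526261329650879)
side
[ 210  114  130  150 7365] [ 0.3504 -0.1536  0.01  ] [0.7342 0.45   0.2285] [579. 157.] [260. 675.] 20.2
[229 145  10   7  42] [0.4265 0.4208 0.0118] [0.461  0.4486 0.0313] [443. 435.] [26. 36.] 83.8
[278 253  13   9  25] [ 0.5455 -0.1255  0.01  ] [ 0.5806 -0.091   0.018 ] [ 561. -105.] [21. 40.] 36.7
[341 272  16  28 250] [ 0.7079 -0.284   0.0101] [ 0.7486 -0.2474  0.1052] [ 727. -268.] [32. 37.] 69.7
[ 245  277   29   50 1085] [ 0.4284 -0.3419  0.0101] [ 0.4982 -0.2702  0.1598] [ 464. -306.] [62. 65.] 9.7
[ 307  321   48   37 1660] [ 0.5748 -0.4603  0.01  ] [ 0.7041 -0.3633  0.0622] [ 639. -412.] [ 83. 122.] 80.8
z215 599 ((590.3797607421875, 122.69401550292969), (137.0345916748047, 462.6211242675781), 13.625968933105469)
```

View pics/h_top.png

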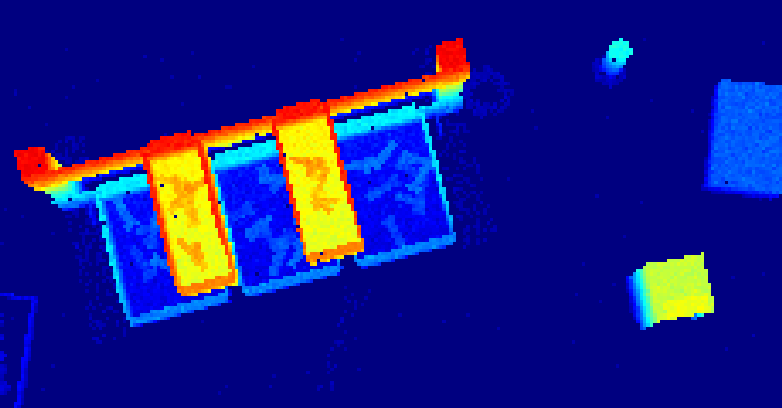

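```bash
python3 - <<'E'
from h import *
a=np.radians(13.57);ex=np.array([np.cos(a),np.sin(a)]);ey=np.array([-ex[1],ex[0]])
for n in("top","side"):
    p=np.load(f"{n}0_p.npy");d=np.load(f"{n}0_d.npy");W=cloud(n,p,d)
    q=W.reshape(-1,3);q=q[(q[:,0]>.4)&(q[:,0]<.8)&(q[:,1]>-.25)&(q[:,1]<.45)&(q[:,2]>.15)]
    X=q[:,:2]@ex*1000;Y=q[:,:2]@ey*1000;Z=q[:,2]*1000
    print(n,"Y range",Y[Z>205].min(),Y[Z>205].max())
    # neighbours: front part away from rail
    xr=np.median(X[(Z>211)&(Z<219)]);print("rail-ish",xr)
    b=(X<X.max()-55)&(X>X.max()-170)
    h,e=np.histogram(Y[b&(Z>190)],bins=np.arange(Y.min(),Y.max(),4))
    print([(round(x),c) for x,c in zip(e,h) if c])
    # rail line in sections without bins
    for lo in range(-130,330,20):
        s=(Y>lo)&(Y<lo+20)&(Z>209)&(Z<221)
        if s.sum()>3: print(lo,s.sum(),np.percentile(X[s],[5,50,95]).round(1),Z[s].mean().round(1))
    for lo in (0,70,140):pass
E
```

```text
top Y range -245.9157199231239 211.5393600126246
rail-ish 636.4401799776117
[(-104, np.int64(8)), (-100, np.int64(35)), (-96, np.int64(3)), (-92, np.int64(1)), (-88, np.int64(1)), (-76, np.int64(1)), (-68, np.int64(2)), (-64, np.int64(1)), (-56, np.int64(1)), (-52, np.int64(1)), (-48, np.int64(13)), (-44, np.int64(32)), (28, np.int64(24)), (32, np.int64(37)), (36, np.int64(4)), (44, np.int64(1)), (48, np.int64(1)), (52, np.int64(1)), (56, np.int64(2)), (60, np.int64(1)), (68, np.int64(2)), (72, np.int64(1)), (84, np.int64(18)), (88, np.int64(38))]
-130 9 [639.1 640.1 643. ] 215.8
-110 56 [536.5 590.5 641.6] 215.0
-90 21 [633.7 640.6 646.2] 218.1
-70 15 [634.  639.1 645.5] 218.1
-50 49 [538.4 590.9 641.4] 214.7
-30 7 [639.9 641.6 642.5] 214.9
-10 6 [640.5 641.8 643.6] 213.5
10 7 [639.7 642.1 642.5] 214.1
30 63 [544.2 608.5 642.3] 215.4
50 23 [633.9 641.  647.2] 216.6
70 48 [542.1 611.7 643.4] 215.8
90 22 [538.9 617.7 643.1] 214.1
110 10 [639.8 641.3 643. ] 215.8
130 6 [640.2 642.  643.9] 215.0
150 6 [640.7 642.  644.6] 215.6
170 15 [641.  644.1 669. ] 214.5
190 13 [640.4 643.4 664.4] 
[... 364 characters left out ...]
int64(23)), (37, np.int64(1)), (53, np.int64(1)), (65, np.int64(1)), (77, np.int64(4)), (81, np.int64(53)), (85, np.int64(101)), (89, np.int64(25))]
-130 9 [639.9 641.8 643.5] 212.8
-110 102 [545.3 603.  643.3] 214.3
-90 19 [632.3 638.9 646.6] 217.3
-70 27 [564.3 637.  646.5] 216.7
-50 69 [544.6 592.8 638.4] 214.3
-30 9 [638.8 641.4 644.8] 213.2
-10 6 [640.2 642.2 644.2] 214.0
10 41 [536.8 597.7 642.3] 213.8
30 56 [548.  605.2 643.3] 214.2
50 17 [634.1 638.1 647.7] 217.0
70 72 [545.6 598.5 642.7] 214.6
90 13 [568.3 641.1 643.2] 214.0
110 5 [640.3 640.8 642.5] 213.1
130 6 [640.1 641.1 642.5] 214.5
150 7 [640.9 642.  643.1] 213.5
170 26 [639.6 648.6 668.3] 213.6
190 7 [641.  642.7 647.1] 216.2
```

```bash
python3 -m crank '[[-0.186,-0.2165,-0.02,0],[-0.186,-0.2165,-0.02,0],[-0.186,-0.2165,-0.02,0],[-0.186,-0.2165,-0.02,0],[-0.186,-0.2165,-0.02,0],[-0.186,-0.2165,-0.02,0],[-0.186,-0.2165,-0.02,0],[-0.186,-0.2165,-0.02,0],[-0.186,-0.2165,0,0],[-0.186,-0.2165,0,0]]' -1
```

```text
time: 1.35
tool_pos: [0.3889, -0.0322, 0.2093]
ee_rot: [3.141, 0.0, 2.759]
wrist_force: [0.9, 1.2, 0.3]
width: 0.0939
```

```bash
cat >> h.py <<'E'
def to(x,y,z,yawdeg=None):
    o=robot.get_obs();yaw=o["ee_rot"][2];p=np.array(o["tool_pos"])
    yt=yaw if yawdeg is None else np.radians(yawdeg)
    d=np.array([x,y,z])-p
    f=lambda w:np.array([d[0]*np.cos(w)+d[1]*np.sin(w),d[0]*np.sin(w)-d[1]*np.cos(w),-d[2]])
    t=-((yt-yaw+np.pi)%(2*np.pi)-np.pi)
    print("pos",p,"yaw",np.degrees(yaw),"units at present yaw",f(yaw)/.2,"at target yaw",f(yt)/.2,"turn units",t/(np.pi/2),"F",o["wrist_force"],"w",o["width"])
E
python3 -m crank '[[-0.186,-0.2165,0,0],[-0.186,-0.2165,0,0],[-0.186,-0.2165,0,0],[-0.186,-0.2165,0,0],[0,0,0,0.115],[0,0,0,0.115],[0,0,0,0.115],[0,0,0,0.115],[0,0,0,0.115],[0,0,0,0.115]]'
python3 -m crank '[[0,0,0,0.115],[0,0,0,0.115],[0,0,0,0.115],[0,0,0,0.115],[0,0,0,0.115],[0,0,0,0.115],[0,0,0,0.115],[0,0,0,0.115],[0,0,0,0],[0,0,0,0]]'
python3 -c "
from h import *
to(.4803,-.301,.142,9.5)"
```

```text
time: 2.6
tool_pos: [0.4618, -0.2465, 0.2088]
ee_rot: [-3.141, -0.001, 1.669]
wrist_force: [0.7, 0.7, 0.4]
width: 0.0942
time: 3.85
tool_pos: [0.462, -0.2465, 0.2091]
ee_rot: [-3.141, 0.0, 0.232]
wrist_force: [-0.3, -0.4, -1.0]
width: 0.0939
pos [ 0.462  -0.2465  0.2091] yaw 13.31267674450094 units at present yaw [0.0264 0.286  0.3357] at target yaw [0.0453 0.2836 0.3357] turn units 0.042363074938899396 F [-0.2632 -0.3569 -0.9867] w 0.0938716944771909
```

```bash
python3 -m crank '[[0,0,0,0.0424],[0.0453,0.15,0,0],[0,0.1336,0,0],[0,0,0,0],[0,0,0.1,0],[0,0,0.1,0],[0,0,0.1,0],[0,0,0.04,0],[0,0,0,0],[0,0,0,0]]'
python3 -c "
from h import *
to(.4803,-.301,.142,9.5)
p,d,W=grab('side');cv2.imwrite('pics/s1.png',cv2.resize(p[200:350,180:350],None,fx=4,fy=4,interpolation=cv2.INTER_CUBIC))"
```

```text
time: 5.1
tool_pos: [0.4808, -0.3013, 0.1426]
ee_rot: [3.14, -0.001, 0.164]
wrist_force: [-0.3, 0.0, -0.4]
width: 0.0943
pos [ 0.4808 -0.3013  0.1426] yaw 9.37405143197355 units at present yaw [-0.0022 -0.0017  0.0031] at target yaw [-0.0022 -0.0018  0.0031] turn units -0.0013994285336272933 F [-0.34    0.0349 -0.4344] w 0.09428185964343974
```

View pics/s1.png

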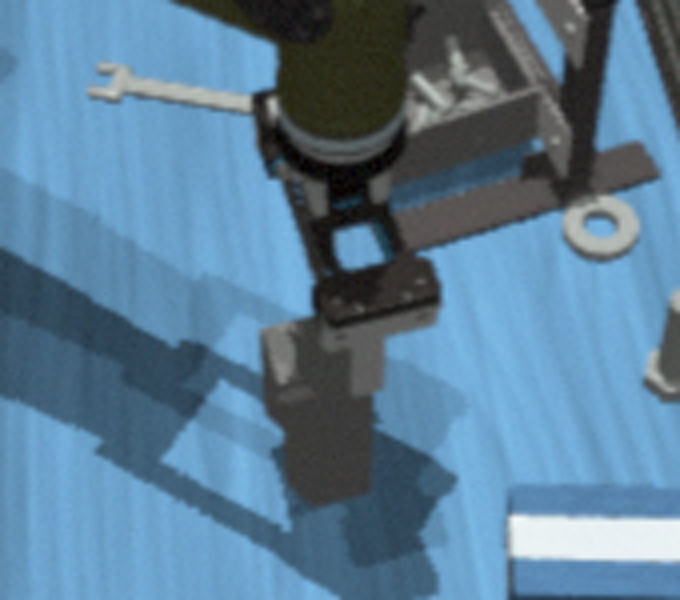

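```bash
python3 -m crank '[[0,0,0,0],[0,0,0,0],[0,0,0,0],[0,0,0,0],[0,0,-0.025,0],[0,0,-0.025,0],[0,0,0,0],[0,0,0,0],[0,0,0,0],[0,0,0,0]]' 1
python3 -c "
from h import *
to(.4803,-.301,.142,9.5)
p,d,W=grab('side');cv2.imwrite('pics/s2.png',cv2.resize(p[200:350,180:350,::-1],None,fx=4,fy=4,interpolation=cv2.INTER_CUBIC))"
```

```text
time: 6.4
tool_pos: [0.4802, -0.3011, 0.1513]
ee_rot: [-3.141, 0.0, 0.163]
wrist_force: [-0.3, 0.1, -0.2]
width: 0.0007
pos [ 0.4802 -0.3011  0.1513] yaw 9.348753199703362 units at present yaw [ 0.0005 -0.0003  0.0463] at target yaw [ 0.0005 -0.0003  0.0463] turn units -0.0016805200032960676 F [-0.331   0.106  -0.1591] w 0.0006761763712480188
```

View pics/s2.png

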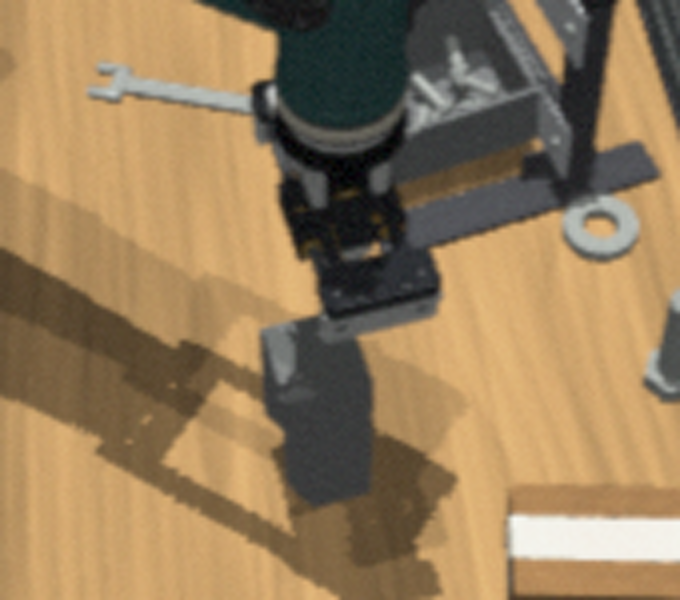

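```bash
python3 -m crank '[[0,0,-0.05,0],[0,0,0,0],[0,0,0,0],[0,0,0,0],[0,0,0,0],[0,0,0,0],[0,0,0,0],[0,0,0,0],[0,0,0,0],[0,0,0,0]]' -1
python3 -c "
from h import *
to(.4803,-.301,.142,9.5)
p,d,W=grab('side');m=(W[...,0]>.4)&(W[...,0]<.52)&(W[...,1]>-.36)&(W[...,1]<-.25)&(W[...,2]>.13)&(W[...,2]<.148)
q=W[m];print(len(q),np.median(q[:,2]),cv2.minAreaRect((q[:,:2]*1000).astype(np.float32)))
"
```

```text
time: 7.7
tool_pos: [0.4803, -0.3011, 0.1614]
ee_rot: [-3.141, -0.0, 0.163]
wrist_force: [0.3, 0.2, -0.4]
width: 0.0933
pos [ 0.4803 -0.3011  0.1614] yaw 9.353398457355867 units at present yaw [ 0.0002 -0.0006  0.0972] at target yaw [ 0.0002 -0.0006  0.0972] turn units -0.0016289060293793295 F [ 0.3145  0.1698 -0.4147] w 0.09328830803800583
313 0.14462641394518294 ((462.8673095703125, -306.0655517578125), (59.11925506591797, 62.7917366027832), 9.936281204223633)
```

```bash
python3 -m crank '[[0,0,0.06,0],[0,0,0.062,0],[0,0,0,0],[0,0,0,0],[0,0,0,0],[0,0,0,0],[0,0,0,0],[0,0,0,0],[0,0,0,0],[0,0,0,0]]'
python3 -m crank '[[0,0,0,0],[0,0,0,0],[0,0,0,0],[0,0,0,0],[0,0,0,0],[0,0,0,0],[0,0,0,0],[0,0,0,0],[0,0,0,0],[0,0,0,0]]' 1
python3 -c "
from h import *
to(.4803,-.301,.142,9.5)"
```

```text
time: 9.0
tool_pos: [0.4803, -0.3011, 0.137]
ee_rot: [-3.142, -0.0, 0.163]
wrist_force: [-1.0, 0.4, -0.4]
width: 0.0936
time: 10.25
tool_pos: [0.4803, -0.3011, 0.1371]
ee_rot: [-3.142, -0.0, 0.163]
wrist_force: [-0.3, -0.3, 0.3]
width: 0.0007
pos [ 0.4803 -0.3011  0.1371] yaw 9.353577128296529 units at present yaw [ 0.0001 -0.0006 -0.0247] at target yaw [ 0.0001 -0.0006 -0.0247] turn units -0.001626920796705184 F [-0.2784 -0.3143  0.3403] w 0.0007267150153393451
```

```bash
python3 -c "
from h import *
p,d,W=grab('side');a=cv2.resize(p[230:340,210:310,::-1],None,fx=5.4,fy=5.4,interpolation=cv2.INTER_CUBIC);cv2.imwrite('pics/s3.png',cv2.convertScaleAbs(a,alpha=1.8))
m=(W[...,0]>.4)&(W[...,0]<.56)&(W[...,1]>-.36)&(W[...,1]<-.25)&(W[...,2]>.13)&(W[...,2]<.148)
q=W[m];print(len(q),np.median(q[:,2]),cv2.minAreaRect((q[:,:2]*1000).astype(np.float32)))
p,d,W=grab('top');a=cv2.resize(p[190:280,310:420,::-1],None,fx=6,fy=6,interpolation=cv2.INTER_CUBIC);cv2.imwrite('pics/t3.png',cv2.convertScaleAbs(a,alpha=1.8))
"
```

```text
302 0.14446770456737573 ((463.15924072265625, -305.63714599609375), (60.19596862792969, 64.37434387207031), 10.154027938842773)
```

View pics/s3.png

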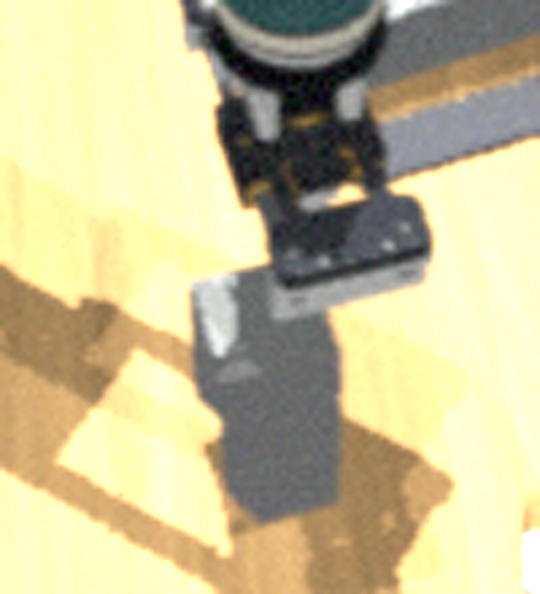

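View pics/t3.png

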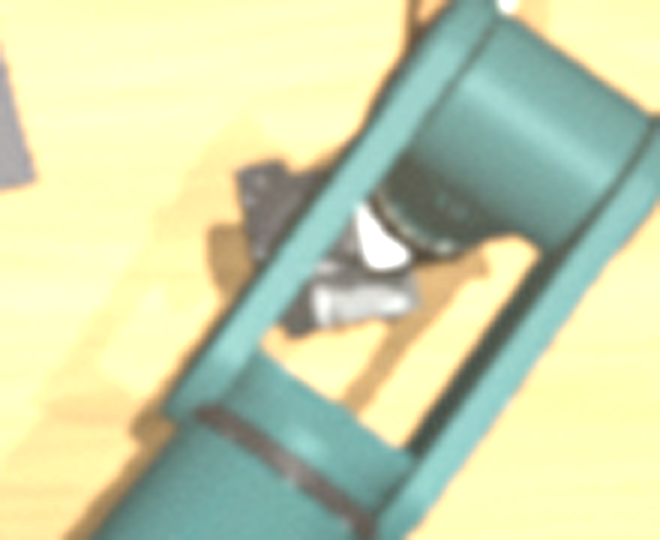

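```bash
python3 -c "
from h import *
o=robot.get_obs();print(o['joint_positions'],o['tool_pos'],o['ee_rot'])
p,d,W=grab('side')
q=W[262:300,243:300].reshape(-1,3)
q=q[(q[:,2]>.13)]
c=np.array([.4625,-.304]);a=np.radians(9.5);e=np.array([np.cos(a),np.sin(a)]);f=np.array([-e[1],e[0]])
U=(q[:,:2]-c)@e*1000;V=(q[:,:2]-c)@f*1000
for lo in range(130,280,10):
    s=(q[:,2]*1000>lo)&(q[:,2]*1000<lo+10)
    if s.sum()>2:print(lo,s.sum(),'U',np.percentile(U[s],[2,50,98]).round(),'V',np.percentile(V[s],[2,50,98]).round())
"
```

```text
[-0.6601  0.1359  1.3972  0.0001  1.6085  0.7475] [ 0.4803 -0.3011  0.137 ] [-3.1415 -0.      0.1632]
130 20 U [-30.  15.  30.] V [-33. -31.  27.]
140 262 U [-29.   2.  29.] V [-32. -15.  28.]
150 111 U [-30. -21. -12.] V [-23.  -3.  21.]
240 3 U [18. 21. 23.] V [-15. -15. -13.]
260 71 U [-14.  20.  50.] V [-83. -80. -21.]
270 106 U [-15.  15.  48.] V [-83. -80. -13.]
```

```bash
python3 -c "
from h import *
c=robot.camera_params('side');T=np.linalg.inv(np.array(c['world_from_camera']))
a=np.radians(9.4);e=np.array([np.cos(a),np.sin(a),0]);f=np.array([-e[1],e[0],0])
def pr(P):
    q=T[:3,:3]@P+T[:3,3];return np.array([q[0]/q[2]*c['fx']+c['cx'],q[1]/q[2]*c['fy']+c['cy']])
t=np.array([.4808,-.3013,0])
for V in(-60,-47,47,60):
  for U in(-8,8):
    for z in(.134,.15,.17): print(V,U,z,((pr(t+e*U/1000+f*V/1000+np.array([0,0,z]))-[180,200])*4).round())
print(((pr(np.array([.4625,-.304,.145])+e*.03-f*.03)-[180,200])*4).round())
"
```

```text
-60 -8 0.134 [356. 436.]
-60 -8 0.15 [356. 422.]
-60 -8 0.17 [356. 405.]
-60 8 0.134 [380. 429.]
-60 8 0.15 [381. 416.]
-60 8 0.17 [381. 398.]
-47 -8 0.134 [350. 419.]
-47 -8 0.15 [350. 405.]
-47 -8 0.17 [350. 387.]
-47 8 0.134 [374. 412.]
-47 8 0.15 [375. 399.]
-47 8 0.17 [375. 381.]
47 -8 0.134 [311. 302.]
47 -8 0.15 [310. 288.]
47 -8 0.17 [310. 270.]
47 8 0.134 [334. 296.]
47 8 0.15 [333. 282.]
47 8 0.17 [333. 264.]
60 -8 0.134 [306. 287.]
60 -8 0.15 [305. 273.]
60 -8 0.17 [305. 255.]
60 8 0.134 [328. 281.]
60 8 0.15 [328. 267.]
60 8 0.17 [328. 249.]
[372. 379.]
```

```bash
python3 -m crank '[[0,0,0,0],[0,0,0,0],[0,0,0,0],[0,0,0,0],[0,0,0,0],[0,0,0,0],[0,0,0,0],[0,0,0,0],[0,0,0,0],[0,0,0,0]]' -1
python3 -c "
from h import *
p,d,W=grab('side');a=cv2.resize(p[230:340,210:310,::-1],None,fx=5.4,fy=5.4,interpolation=cv2.INTER_CUBIC);cv2.imwrite('pics/s4.png',cv2.convertScaleAbs(a,alpha=1.8))
q=W[262:330,243:300].reshape(-1,3)
q=q[(q[:,2]>.10)]
c=np.array([.4625,-.304]);a=np.radians(9.5);e=np.array([np.cos(a),np.sin(a)]);f=np.array([-e[1],e[0]])
U=(q[:,:2]-c)@e*1000;V=(q[:,:2]-c)@f*1000
t=(V<-36)
for lo in range(100,290,5):
    s=t&(q[:,2]*1000>lo)&(q[:,2]*1000<lo+5)
    if s.sum()>0:print(lo,s.sum(),'U',np.percentile(U[s],[2,50,98]).round(),'V',np.percentile(V[s],[2,50,98]).round())
"
```

```text
time: 11.65
tool_pos: [0.4803, -0.3011, 0.137]
ee_rot: [-3.142, -0.0, 0.163]
wrist_force: [0.0, 0.9, 0.3]
width: 0.0934
170 2 U [ 9. 14. 18.] V [-58. -57. -56.]
175 5 U [11. 16. 25.] V [-60. -59. -59.]
180 10 U [ 8. 16. 25.] V [-62. -59. -56.]
185 6 U [ 9. 18. 25.] V [-61. -60. -57.]
190 12 U [ 9. 15. 24.] V [-62. -60. -56.]
195 10 U [10. 19. 26.] V [-61. -60. -58.]
200 6 U [10. 17. 20.] V [-61. -60. -58.]
205 13 U [ 8. 17. 25.] V [-61. -60. -56.]
210 6 U [ 9. 13. 24.] V [-62. -61. -55.]
215 12 U [ 9. 17. 27.] V [-61. -60. -57.]
220 12 U [ 9. 18. 25.] V [-62. -59. -56.]
225 6 U [10. 22. 28.] V [-61. -60. -58.]
230 1 U [15. 15. 15.] V [-61. -61. -61.]
260 9 U [-2. 25. 44.] V [-81. -81. -79.]
265 35 U [-15.  13.  50.] V [-83. -82. -76.]
270 38 U [-16.  16.  50.] V [-84. -81. -61.]
275 28 U [-16.   4.  47.] V [-83. -81. -37.]
280 10 U [-16. -10.  24.] V [-83. -49. -38.]
285 33 U [-16.   6.  49.] V [-88. -87. -54.]
```

View pics/s4.png

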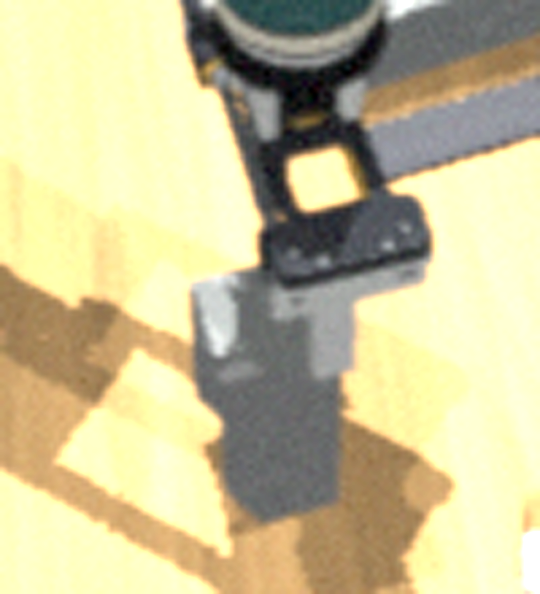

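```bash
python3 -m crank '[[0,0,0.05,0],[0,0,0.05,0],[0,0,0.05,0],[0,0,0.05,0],[0,0,0,0],[0,0,0,0],[0,0,0,0],[0,0,0,0],[0,0,0,0],[0,0,0,0]]'
python3 -c "
from h import *
to(.4803,-.301,.142,9.5)
p,d,W=grab('side');a=cv2.resize(p[230:340,210:310,::-1],None,fx=5.4,fy=5.4,interpolation=cv2.INTER_CUBIC);cv2.imwrite('pics/s5.png',cv2.convertScaleAbs(a,alpha=1.8))
q=W[262:330,243:300].reshape(-1,3)
q=q[(q[:,2]>.10)]
c=np.array([.4625,-.304]);a=np.radians(9.5);e=np.array([np.cos(a),np.sin(a)]);f=np.array([-e[1],e[0]])
U=(q[:,:2]-c)@e*1000;V=(q[:,:2]-c)@f*1000
t=(V<-36)
for lo in range(100,290,5):
    s=t&(q[:,2]*1000>lo)&(q[:,2]*1000<lo+5)
    if s.sum()>0:print(lo,s.sum(),'U',np.percentile(U[s],[2,50,98]).round(),'V',np.percentile(V[s],[2,50,98]).round())
"
```

```text
time: 12.95
tool_pos: [0.4803, -0.3012, 0.0972]
ee_rot: [3.142, -0.0, 0.163]
wrist_force: [0.3, 0.3, -0.0]
width: 0.0939
pos [ 0.4803 -0.3012  0.0972] yaw 9.3523956783553 units at present yaw [ 0.     -0.0008 -0.2242] at target yaw [ 0.     -0.0008 -0.2242] turn units -0.0016400480182743732 F [ 0.3221  0.3183 -0.048 ] w 0.09394241747263253
130 2 U [ 9. 18. 26.] V [-59. -58. -57.]
135 6 U [ 9. 17. 23.] V [-62. -59. -56.]
140 9 U [ 9. 14. 26.] V [-63. -60. -57.]
145 9 U [ 9. 18. 25.] V [-62. -60. -57.]
150 8 U [ 8. 18. 25.] V [-62. -60. -55.]
155 7 U [ 9. 18. 25.] V [-61. -61. -55.]
160 10 U [10. 15. 25.] V [-62. -60. -55.]
165 7 U [13. 23. 26.] V [-62. -61. -60.]
170 11 U [ 9. 13. 23.] V [-61. -60. -56.]
175 8 U [ 9. 17. 25.] V [-62. -61. -55.]
180 8 U [10. 19. 25.] V [-62. -61. -60.]
185 8 U [10. 19. 25.] V [-63. -61. -60.]
220 12 U [-8. 24. 47.] V [-82. -80. -79.]
225 28 U [-15.  16.  49.] V [-83. -81. -79.]
230 37 U [-16.  13.  49.] V [-83. -81. -58.]
235 26 U [-15.  -2.  45.] V [-83. -81. -37.]
240 9 U [-15.  -7.  -4.] V [-77. -46. -39.]
245 32 U [-16.   8.  47.] V [-88. -87. -52.]
250 27 U [-16.  30.  48.] V [-89. -87. -39.]
255 42 U [-16.  21.  50.] V [-90. -89. -38.]
260 161 U [-14.  15.  50.] V [-90. -73. -41.]
265 241 U [-14.  19.  50.] V [-90. -74. -40.]
```

View pics/s5.png

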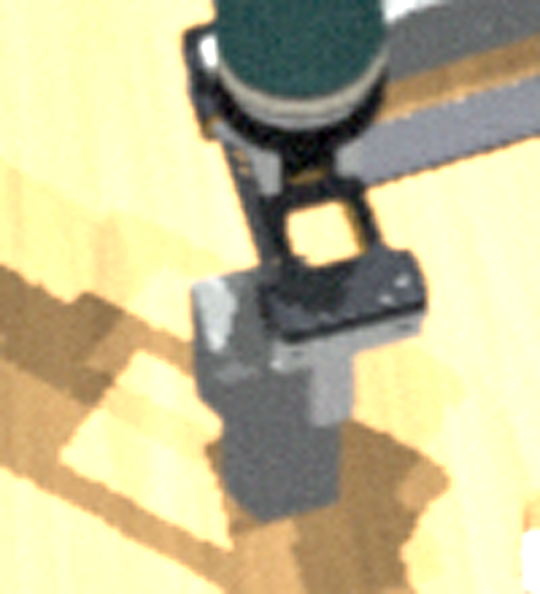

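```bash
python3 -m crank '[[0,0,0,0],[0,0,0,0],[0,0,0,0],[0,0,0,0],[0,0,0,0],[0,0,0,0],[0,0,0,0],[0,0,-0.025,0],[0,0,-0.025,0],[0,0,-0.025,0]]' -0.25
python3 -c "
from h import *
p,d,W=grab('side');a=cv2.resize(p[230:340,210:310,::-1],None,fx=5.4,fy=5.4,interpolation=cv2.INTER_CUBIC);cv2.imwrite('pics/s6.png',cv2.convertScaleAbs(a,alpha=1.8))
"
```

```text
time: 14.25
tool_pos: [0.4803, -0.3012, 0.1124]
ee_rot: [-3.142, -0.0, 0.163]
wrist_force: [-0.6, -0.3, -1.5]
width: 0.0598
```

View pics/s6.png

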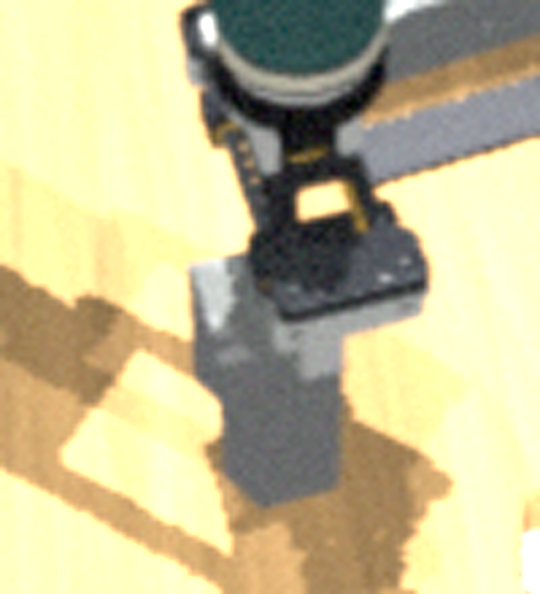

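```bash
python3 -m crank '[[-0.1,0,0,0],[-0.15,0,0,0],[-0.1,0,0,0],[0,0,0,0],[0,0,0.03,0],[0,0,0.03,0],[0,0,0.01,0],[0,0,0.01,0],[0,0,0,0],[0,0,0,0]]'
```

```text
time: 15.55
tool_pos: [0.4116, -0.3121, 0.097]
ee_rot: [-3.141, -0.001, 0.164]
wrist_force: [-0.3, 3.4, 5.7]
width: 0.0595
```

```bash
python3 -m crank '[[0.03,0,0,0],[0.03,0,0,0],[0.03,0,0.001,0],[0.03,0,0.0025,0],[0.03,0,0.003,0],[0.03,0,0.0045,0],[0,0,0,0],[0,0,0,0],[0,0,0,0],[0,0,0,0]]'
python3 -c "
from h import *
o=robot.get_obs();print(o['wrist_force'],o['wrist_torque'])
p,d,W=grab('side');a=cv2.resize(p[220:340,190:310,::-1],None,fx=5,fy=5,interpolation=cv2.INTER_CUBIC);cv2.imwrite('pics/s7.png',cv2.convertScaleAbs(a,alpha=1.8))
"
```

```text
time: 16.8
tool_pos: [0.4474, -0.3068, 0.0942]
ee_rot: [3.141, -0.001, 0.163]
wrist_force: [0.1, 1.4, 4.7]
width: 0.0598
[0.0654 1.3716 4.7442] [ 0.33    0.2624 -0.0873]
```

View pics/s7.png

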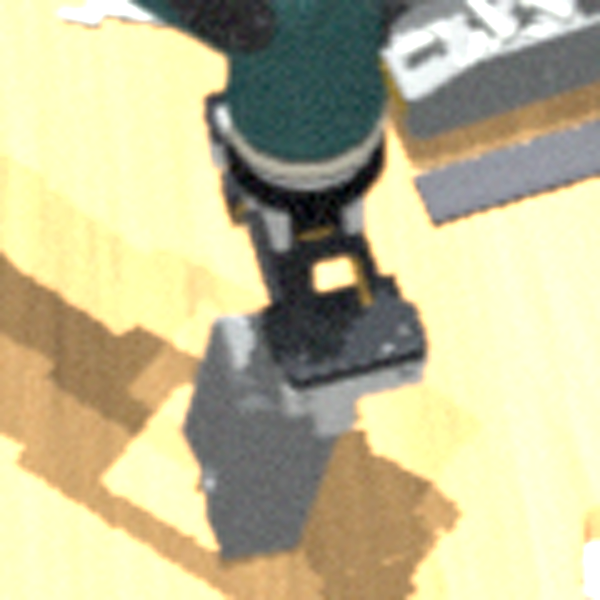

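```bash
python3 -m crank '[[0.059,0,0.014,0],[0.057,0,0.019,0],[0.0555,0,0.024,0],[0.0535,0,0.029,0],[0.05,0,0.033,0],[0.0475,0,0.037,0],[0.044,0,0.0415,0],[0.04,0,0.045,0],[0,0,0,0],[0,0,0,0]]'
python3 -c "
from h import *
o=robot.get_obs();print(o['wrist_force'],o['wrist_torque'])
p,d,W=grab('side');a=cv2.resize(p[220:340,190:310,::-1],None,fx=5,fy=5,interpolation=cv2.INTER_CUBIC);cv2.imwrite('pics/s8.png',cv2.convertScaleAbs(a,alpha=1.8))
"
```

```text
time: 18.1
tool_pos: [0.5259, -0.2932, 0.044]
ee_rot: [-3.14, 0.002, 0.163]
wrist_force: [1.1, -0.6, -0.1]
width: 0.0602
[ 1.0913 -0.6093 -0.0765] [-0.0179 -0.0817  0.0541]
```

View pics/s8.png

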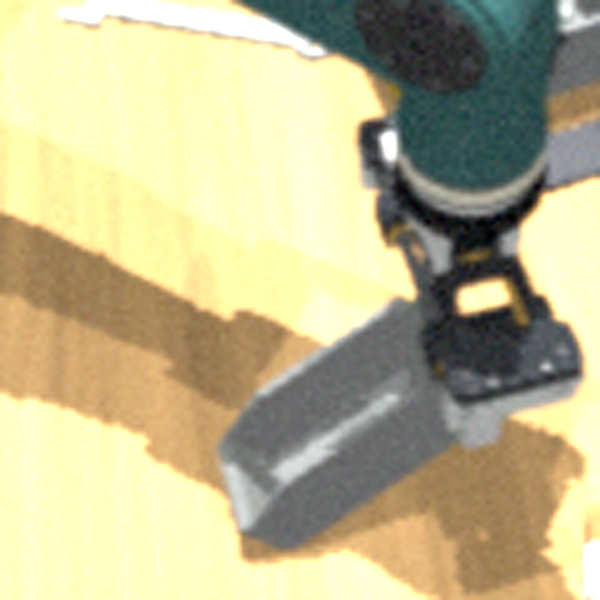

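```bash
python3 -m crank '[[0.036,0,0.0485,0],[0.032,0,0.0515,0],[0.027,0,0.053,0],[0.022,0,0.054,0],[0.0175,0,0.055,0],[0.012,0,0.0575,0],[0,0,0,0],[0,0,0,0],[0,0,0,0],[0,0,0,0]]'
python3 -c "
from h import *
o=robot.get_obs();print(o['wrist_force'],o['wrist_torque'])
p,d,W=grab('side');a=cv2.resize(p[230:330,200:320,::-1],None,fx=5,fy=5,interpolation=cv2.INTER_CUBIC);cv2.imwrite('pics/s9.png',cv2.convertScaleAbs(a,alpha=1.8))
# side wall lower edge: fit
c=np.array([.4625,-.304]);a=np.radians(9.4);e=np.array([np.cos(a),np.sin(a)]);f=np.array([-e[1],e[0]])
q=W.reshape(-1,3);U=(q[:,:2]-c)@e*1000;V=(q[:,:2]-c)@f*1000;Z=q[:,2]*1000
t=(V>-36)&(V<-22)&(U>-80)&(U<120)&(Z>4)&(Z<110)
for lo in range(-60,120,10):
    s=t&(U>lo)&(U<lo+10)
    if s.sum()>3:print(lo,s.sum(),np.percentile(Z[s],[3,97]).round(),np.median(V[s]).round())
"
```

```text
time: 19.4
tool_pos: [0.5553, -0.2886, -0.0189]
ee_rot: [-3.141, 0.001, 0.163]
wrist_force: [0.8, -0.6, -1.5]
width: 0.0602
[ 0.8265 -0.5569 -1.5318] [ 0.0159  0.0341 -0.0319]
-60 9 [13. 44.] -28.0
-50 34 [ 7. 47.] -30.0
-40 37 [ 6. 53.] -31.0
-30 41 [ 9. 58.] -31.0
-20 41 [ 9. 65.] -31.0
-10 51 [ 7. 67.] -31.0
0 42 [11. 68.] -31.0
10 50 [ 6. 69.] -31.0
20 47 [11. 73.] -31.0
30 48 [10. 73.] -30.0
40 45 [15. 75.] -31.0
50 50 [17. 75.] -31.0
60 42 [15. 75.] -31.0
70 32 [ 6. 67.] -31.0
```

View pics/s9.png

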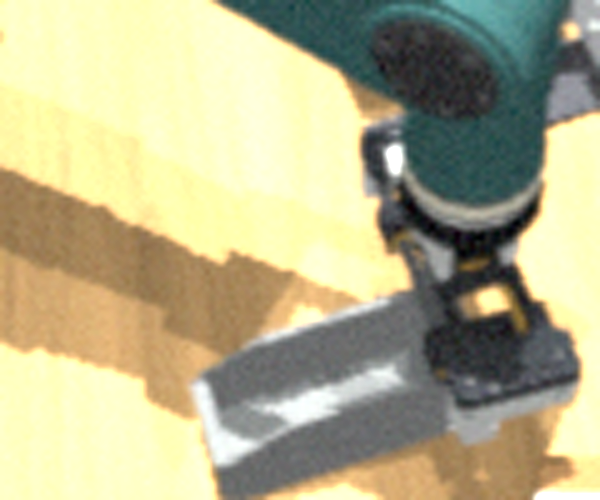

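```bash
python3 -m crank '[[0.005,0,0.03,0],[0.002,0,0.02,0],[0,0,0.005,0],[0,0,0,0],[0,0,0,0],[0,0,0,0],[0,0,0,0],[0,0,0,0],[0,0,0,0],[0,0,0,0]]'
python3 -c "
from h import *
o=robot.get_obs();print(o['wrist_force'],o['wrist_torque'])
p,d,W=grab('side');a=cv2.resize(p[230:330,200:320,::-1],None,fx=5,fy=5,interpolation=cv2.INTER_CUBIC);cv2.imwrite('pics/s10.png',cv2.convertScaleAbs(a,alpha=1.8))
c=np.array([.4625,-.304]);a=np.radians(9.4);e=np.array([np.cos(a),np.sin(a)]);f=np.array([-e[1],e[0]])
q=W.reshape(-1,3);U=(q[:,:2]-c)@e*1000;V=(q[:,:2]-c)@f*1000;Z=q[:,2]*1000
t=(V>-36)&(V<-22)&(U>-80)&(U<120)&(Z>4)&(Z<110)
for lo in range(-60,80,10):
    s=t&(U>lo)&(U<lo+10)
    if s.sum()>3:print(lo,s.sum(),np.percentile(Z[s],[3,97]).round())
"
```

```text
time: 20.7
tool_pos: [0.5588, -0.289, -0.0276]
ee_rot: [3.14, -0.003, 0.163]
wrist_force: [2.7, -0.5, 6.1]
width: 0.0598
[ 2.7323 -0.4812  6.1479] [0.221  0.3724 0.0004]
-60 4 [ 6. 42.]
-50 34 [ 8. 44.]
-40 34 [ 5. 50.]
-30 40 [ 8. 55.]
-20 35 [ 5. 61.]
-10 51 [ 7. 64.]
0 39 [10. 65.]
10 50 [ 9. 66.]
20 43 [ 6. 66.]
30 47 [10. 66.]
40 41 [10. 66.]
50 48 [12. 68.]
60 43 [11. 69.]
70 38 [12. 67.]
```

```bash
python3 -m crank '[[0,0,0.007,0],[0,0,0.007,0],[0,0,0,0],[0,0,0,0],[0,0,0,0],[0,0,0,0],[0,0,0,0],[0,0,0,0],[0,0,0,0],[0,0,0,0]]'
python3 -m crank '[[0,0,-0.01,0],[0,0,0,0],[0,0,0,0],[0,0,0,0],[0,0,0,0],[0,0,0,0],[0,0,0,0],[0,0,-0.1,0],[0,0,-0.2,0],[0,0,-0.25,0]]' -1
python3 -c "
from h import *
o=robot.get_obs();print(o['wrist_force'],o['wrist_torque'])
p,d,W=grab('side');a=cv2.resize(p[230:330,200:320,::-1],None,fx=5,fy=5,interpolation=cv2.INTER_CUBIC);cv2.imwrite('pics/s10.png',cv2.convertScaleAbs(a,alpha=1.8))
c=np.array([.4625,-.304]);a=np.radians(9.4);e=np.array([np.cos(a),np.sin(a)]);f=np.array([-e[1],e[0]])
q=W.reshape(-1,3);U=(q[:,:2]-c)@e*1000;V=(q[:,:2]-c)@f*1000;Z=q[:,2]*1000
t=(V>-36)&(V<-22)&(U>-80)&(U<120)&(Z>4)&(Z<110)
for lo in range(-60,80,10):
    s=t&(U>lo)&(U<lo+10)
    if s.sum()>3:print(lo,s.sum(),np.percentile(Z[s],[3,97]).round())
"
```

```text
time: 22.0
tool_pos: [0.5589, -0.289, -0.0277]
ee_rot: [3.139, -0.003, 0.163]
wrist_force: [-1.7, 2.6, 17.0]
width: 0.0598
time: 23.25
tool_pos: [0.5557, -0.2871, 0.0791]
ee_rot: [-3.138, 0.004, 0.163]
wrist_force: [-0.1, 0.2, 0.0]
width: 0.0942
[-0.0865  0.1961  0.0046] [-0.0089  0.114  -0.0043]
-50 34 [ 8. 45.]
-40 31 [ 6. 47.]
-30 37 [ 8. 53.]
-20 35 [ 7. 56.]
-10 41 [ 8. 59.]
0 42 [ 6. 60.]
10 49 [ 6. 62.]
20 38 [ 7. 62.]
30 50 [ 6. 63.]
40 36 [ 9. 61.]
50 45 [ 8. 62.]
60 38 [ 9. 62.]
70 44 [ 6. 62.]
```

View pics/s10.png

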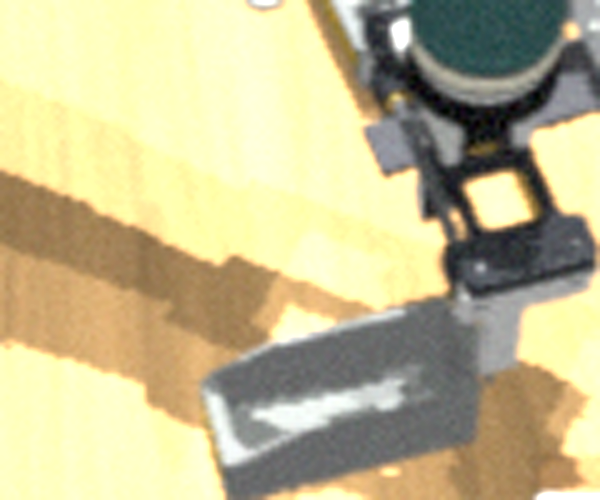

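```bash
python3 -m crank '[[-0.24,0,-0.05,0],[-0.24,0,-0.05,0],[-0.24,0,0,0],[0,0,0,-0.115],[0,0,0,-0.115],[0,0,0,-0.115],[0,0,0,-0.115],[0,0,0,-0.115],[0,0,0,-0.115],[0,0,0,-0.115]]'
python3 -c "
from h import *
to(.411,-.3125,.11,99.5)
p,d,W=grab('side');a=cv2.resize(p[230:330,200:320,::-1],None,fx=5,fy=5,interpolation=cv2.INTER_CUBIC);cv2.imwrite('pics/s11.png',cv2.convertScaleAbs(a,alpha=1.8))
q=W.reshape(-1,3);m=(q[:,0]>.37)&(q[:,0]<.6)&(q[:,1]>-.37)&(q[:,1]<-.22)&(q[:,2]<.07)
for lo in(.01,.03,.05):
    s=q[m&(q[:,2]>lo)];print(lo,len(s),cv2.minAreaRect((s[:,:2]*1000).astype(np.float32)))
"
```

```text
time: 24.55
tool_pos: [0.4149, -0.3111, 0.0996]
ee_rot: [-3.141, -0.001, 1.434]
wrist_force: [0.0, 0.7, -1.1]
width: 0.0942
pos [ 0.4149 -0.3111  0.0996] yaw 82.16328590879733 units at present yaw [-0.0096 -0.0181 -0.0522] at target yaw [-0.0038 -0.0202 -0.0522] turn units -0.19263015656891844 F [ 0.0364  0.7204 -1.0634] w 0.09422950438127566
0.01 1187 ((504.16943359375, -325.443603515625), (174.0609588623047, 117.00282287597656), 9.344428062438965)
0.03 805 ((504.16943359375, -325.443603515625), (174.0609588623047, 117.00282287597656), 9.344428062438965)
0.05 347 ((520.40087890625, -303.77557373046875), (102.0114517211914, 177.08099365234375), 79.22991180419922)
```

View pics/s11.png

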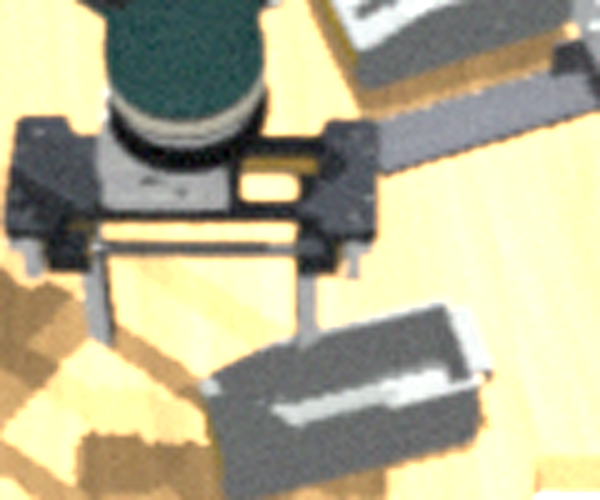

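```bash
cat >> h.py <<'E'
def binpose(W,c=(.48,-.30),yaw=9.4):
    c=np.array(c);a=np.radians(yaw);e=np.array([np.cos(a),np.sin(a)]);f=np.array([-e[1],e[0]])
    q=W.reshape(-1,3);U=(q[:,:2]-c)@e*1000;V=(q[:,:2]-c)@f*1000;Z=q[:,2]*1000
    return U,V,Z
E
python3 -c "
from h import *
p,d,W=grab('side')
U,V,Z=binpose(W)
t=(abs(V)<60)&(abs(U)<130)&(Z>6)&(Z<72)
H,x,y=np.histogram2d(V[t],U[t],bins=[np.arange(-60,61,6),np.arange(-114,115,6)])
for r,v in zip(H.astype(int),x): print('%4d'%v,' '.join('%2d'%k for k in r))
s=t&(abs(V+34)<10)&(Z<55)&(U>-60)&(U<60);k=np.polyfit(U[s],V[s],1);r=V[s]-np.polyval(k,U[s]);s2=np.where(s)[0][abs(r)<3];k=np.polyfit(U[s2],V[s2],1);print(k,len(s2))
"
```

```text
-60  0  0  0  0  0  0  0  0  0  0  0  0  0  0  0  0  0  0  0  0  0  0  0  0  0  0  0  0  0  0  0  0  0  0  0  0  0  0
 -54  0  0  0  0  0  0  0  0  0  0  0  0  0  0  0  0  0  0  0  0  0  0  0  1  0  0  0  0  0  0  0  0  0  0  0  0  0  0
 -48  0  0  1  0  0  0  0  0  0  0  0  0  0  0  0  0  0  0  0  0  0  0  0  0  0  0  0  1  0  0  0  0  0  0  0  0  0  0
 -42  0  0  0  0  0  0  0  0  0  1  0  0  1  0  0  0  0  0  0  0  0  0  0  0  0  0  0  0  0  0  0  0  0  0  0  0  0  0
 -36  0  0  0  0  0  0  0  2 11 14 17 18 20 20 24 23 24 21 22 24 24 23 22 26 24 25 26 18 20 21 23 22  3  0  0  0  0  0
 -30  0  0  0  0  0  0  0  0 11  1  2  0  2  2  1  0  4  1  1  2  0  1  1  1  1  2  0  3  4  2  2  2  2  4  1  0  0  0
 -24  0  0  0  0  0  0  0  4  7  2  0  0  0  0  0  0  0  0  0  0  0  0  0  0  0  0  0  0  0  0  0  2  4  5  0  0  0  0
 -18  0  1  0  0  0  1  0  0  4  2  0  0  0  0  0  0  0  0  0  0  0  0  0  0  0  0  0  0  0  0  0  6  5  3  0  0  0  0
 -12  0  0  0  0  0  0  0  5  6  2  1  0  0  0  0  0  0  0  0  0  0  0  0  0  0  0  0  0  0  0  0  9  4  5  0  0  0  0
  -6  0  0  0  0  0  0  0  0  
[... 602 characters left out ...]
 15 10 15 18 14 15 11 10  9 16 14 16 13 16 10 12 12 12 14 11 11  0  0  0  0  0  0
  30  0  0  0  0  0  0  0  0  0  0  0  0  0  0  0  0  0  0  0  0  0  0  0  0  0  0  0  0  0  0  0  0  0  0  0  0  0  0
  36  0  0  0  0  0  0  0  0  0  0  0  0  0  0  0  0  0  0  0  0  0  0  0  0  0  0  0  0  0  0  0  0  0  0  0  0  0  0
  42  0  0  0  0  0  0  0  0  0  0  0  0  0  0  0  0  0  0  0  0  0  0  0  0  0  0  0  0  0  0  0  0  0  0  0  0  0  0
  48  0  0  0  0  0  0  0  0  0  0  0  0  0  0  0  0  0  0  0  0  0  0  0  0  0  0  0  0  0  0  0  0  0  0  0  0  0  0
  54  0  0  0  0  0  0  0  0  0  1  0  0  0  0  0  0  0  0  0  0  0  0  0  0  0  0  0  0  0  0  0  0  0  0  0  0  0  0
[ -0.0065 -32.6183] 378
```

```bash
python3 -c "
from h import *
p,d,W=grab('side')
U,V,Z=binpose(W,yaw=9.0)
s=(abs(V+2)<22)&(Z>37)&(Z<48)&(U<-45)&(U>-100);print(s.sum(),np.percentile(U[s],[5,25,50,75,95]),np.median(Z[s]))
s=(abs(V+2)<18)&(Z>54)&(Z<66)&(U>50)&(U<120);print(s.sum(),np.percentile(U[s],[3,25,50,75,97]),np.median(Z[s]))
s=(abs(U)<60)&(Z>57)&(Z<66)&(V>15)&(V<40);print(np.percentile(V[s],[5,50,95]))
s=(abs(U)<60)&(Z>6)&(Z<50)&(V<-15)&(V>-40);print(np.percentile(V[s],[5,50,95]))
"
```

```text
45 [-65.9256 -63.9139 -61.9981 -59.4716 -57.7061] 42.65631710155726
63 [75.4183 77.7213 81.3605 85.2297 88.4052] 60.615394916262446
[22.1069 24.2373 27.356 ]
[-35.1185 -32.4239 -29.9307]
```

```bash
python3 -m crank '[[0,0,0,-0.1],[0,0,0,-0.087],[0,0,0,0],[0,0,0,0],[0,0,0,0],[0,0,0,0],[0,0,0,0],[0,0,0,0],[0,0,0,0],[0,0,0,0]]'
python3 -c "
from h import *
to(.4191,-.3117,-.018,99.0)"
```

```text
time: 25.95
tool_pos: [0.4152, -0.3118, 0.0997]
ee_rot: [3.142, -0.0, 1.721]
wrist_force: [0.0, -0.9, -0.9]
width: 0.0939
pos [ 0.4152 -0.3118  0.0997] yaw 98.62898473988687 units at present yaw [-0.0023  0.0196  0.5883] at target yaw [-0.0024  0.0195  0.5883] turn units -0.0041223917790348475 F [ 0.0233 -0.8514 -0.8831] w 0.09389510230011007
```

```bash
python3 -m crank '[[-0.0024,0.0195,0,-0.004],[0,0,0.1,0],[0,0,0.2,0],[0,0,0.15,0],[0,0,0.1,0],[0,0,0.038,0],[0,0,0,0],[0,0,0,0],[0,0,0,0],[0,0,0,0]]'
python3 -c "
from h import *
p,d,W=grab('side');a=cv2.resize(p[230:330,200:320,::-1],None,fx=5,fy=5,interpolation=cv2.INTER_CUBIC);cv2.imwrite('pics/s12.png',cv2.convertScaleAbs(a,alpha=1.8))
"
```

```text
time: 27.2
tool_pos: [0.4195, -0.312, -0.0173]
ee_rot: [3.141, 0.001, 1.728]
wrist_force: [-0.3, -0.5, 0.3]
width: 0.094
```

View pics/s12.png

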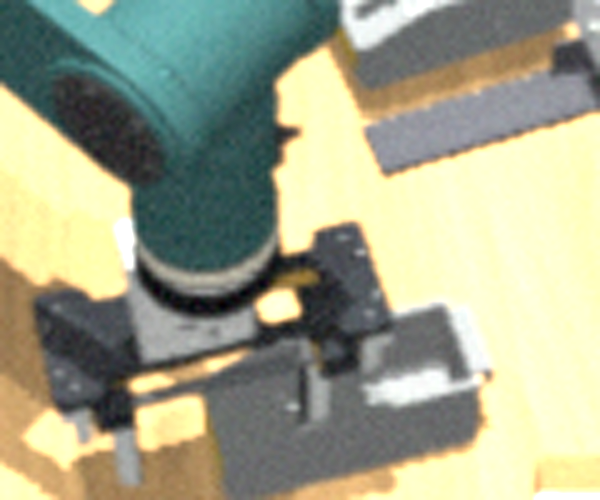

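```bash
python3 -m crank '[[0,0,0,0],[0,0,0,0],[0,0,0,0],[0,0,0,0],[0,0,0,0],[0,0,0,0],[0,0,0,0],[0,0,0,0],[0,0,0,0],[0,0,0,0]]' 1
python3 -m crank '[[0,0,-0.05,0],[0,0,-0.1,0],[0,0,-0.15,0],[0,0,-0.2,0],[0,0,-0.2,0],[0,0,-0.2,0],[0,0,-0.1,0],[0,0,0,0],[0,0,0,0],[0,0,0,0]]' 1
python3 -c "
from h import *
o=robot.get_obs();print(o['wrist_force'],o['wrist_torque'])
p,d,W=grab('side');a=cv2.resize(p[180:330,180:330,::-1],None,fx=4,fy=4,interpolation=cv2.INTER_CUBIC);cv2.imwrite('pics/s13.png',cv2.convertScaleAbs(a,alpha=1.8))
"
```

```text
time: 28.5
tool_pos: [0.4191, -0.3117, -0.018]
ee_rot: [-3.142, -0.0, 1.728]
wrist_force: [-0.9, -0.3, -0.1]
width: 0.0084
time: 29.75
tool_pos: [0.4184, -0.3111, 0.1802]
ee_rot: [-3.14, -0.003, 1.728]
wrist_force: [1.0, -0.6, -1.9]
width: 0.0087
[ 1.0019 -0.6429 -1.8515] [-0.0478  0.0903  0.0584]
```

View pics/s13.png

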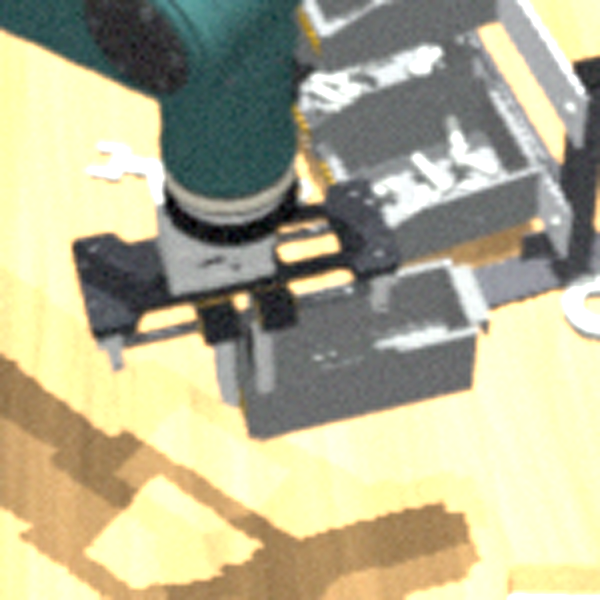

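```bash
python3 -m crank '[[0,0,-0.15,0],[0,0,-0.15,0],[0.1,0.03,-0.03,0],[0.2,0.07,0,0],[0.25,0.08,0,0],[0.25,0.08,0,0],[0.25,0.08,0,0],[0.25,0.08,0,0],[0.25,0.08,0,0],[0.2,0.07,0,0]]'
python3 -c "
from h import *
to(.4857,.11,.245,103.3)"
```

```text
time: 31.05
tool_pos: [0.4755, 0.055, 0.2464]
ee_rot: [-3.139, -0.001, 1.73]
wrist_force: [1.0, 0.1, -1.2]
width: 0.0087
pos [0.4755 0.055  0.2464] yaw 99.11606357494314 units at present yaw [0.2633 0.094  0.0068] at target yaw [0.2557 0.113  0.0068] turn units -0.04648818250063161 F [ 1.0262  0.0767 -1.1514] w 0.008687114304614841
```

```bash
python3 -m crank '[[0.15,0.06,0,0],[0.085,0.032,0,0],[0.028,0,0,0],[0,0,0,-0.025],[0,0,0,-0.0215],[0,0,0,0],[0,0,0,0],[0,0,0,0],[0,0,0,0],[0,0,0,0]]'
python3 -c "
from h import *
to(.4857,.11,.245,103.3)
for n in('side','top'):
    p,d,W=grab(n);np.save(n+'1_d.npy',d);np.save(n+'1_p.npy',p)
    r=p[80:240,220:380,::-1] if n=='side' else p[140:260,160:340,::-1]
    cv2.imwrite('pics/%s14.png'%n,cv2.convertScaleAbs(cv2.resize(r,None,fx=3.7,fy=3.7,interpolation=cv2.INTER_CUBIC),alpha=1.6))
"
```

```text
time: 32.3
tool_pos: [0.4869, 0.1066, 0.2481]
ee_rot: [3.142, -0.0, 1.801]
wrist_force: [0.2, 0.3, -1.3]
width: 0.0089
pos [0.4869 0.1066 0.2481] yaw 103.16986578936434 units at present yaw [ 0.0182 -0.0021  0.0154] at target yaw [ 0.0182 -0.0021  0.0154] turn units -0.001445935673729796 F [ 0.1608  0.2711 -1.2821] w 0.008854326871087498
```

View pics/side14.png

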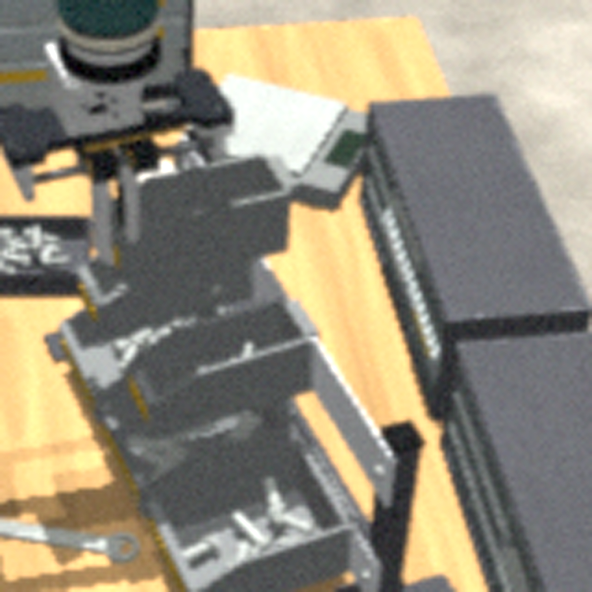

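View pics/top14.png

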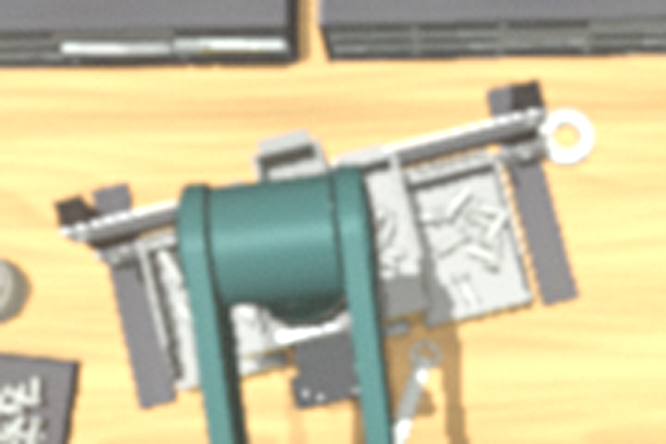

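```bash
cat > m.py <<'E'
from h import *
import sys
tag=sys.argv[1]; zo=float(sys.argv[2]) # bin origin height mm
a=np.radians(13.3);ex=np.array([np.cos(a),np.sin(a)]);ey=np.array([-ex[1],ex[0]])
P=lambda v:np.round(v,1)
for n in("top","side"):
    p=np.load(f"{n}{tag}_p.npy");d=np.load(f"{n}{tag}_d.npy");W=cloud(n,p,d)
    q=W.reshape(-1,3);q=q[(q[:,0]>.4)&(q[:,0]<.8)&(q[:,1]>-.25)&(q[:,1]<.45)&(q[:,2]>.15)]
    X=q[:,:2]@ex*1000;Y=q[:,:2]@ey*1000;Z=q[:,2]*1000
    print(n)
    for nm,lo,hi in(("rail +y",120,170),("rail -y",-190,-120),("rail gap",-25,10)):
        s=(Y>lo)&(Y<hi)&(Z>208)&(Z<221)&(X>630)&(X<655)
        if s.sum()>3:print(nm,s.sum(),np.median(X[s]).round(1))
    s=(Z>zo+54)&(Z<zo+66)&(X>600)&(X<690)&(abs(Y+7)<40)
    if s.sum()>5:
        print("hook top pts",s.sum(),"X",P(np.percentile(X[s],[3,20,50,80,97])),"Y",P(np.percentile(Y[s],[2,50,98])),"Z",np.median(Z[s]).round(1))
        h=s&(X>np.percentile(X[s],97)-9);print("lip Y",P(np.percentile(Y[h],[2,50,98])),"Z",np.median(Z[h]))
    s=(Z>zo+5)&(Z<zo+50)&(Y>-50)&(Y<-25)&(X>540)&(X<620)
    if s.sum()>20:
        k=np.polyfit(X[s],Y[s],1);r=Y[s]-np.polyval(k,X[s]);g=abs(r)<3;k=np.polyfit(X[s][g],Y[s][g],1);print("near side n",g.sum(),"Y at X580",np.polyval(k,580).round(1),"slope deg",np.degrees(k[0]).round(2))
        for lo in range(500,640,20):
            t=(Y>-50)&(Y<-25)&(X>lo)&(X<lo+20)&(Z>zo-15)&(Z<zo+75)
            if t.sum()>5:print(lo,P(np.percentile(Z[t],[2,98])),end=' ')
        print()
    for nm,lo,hi in(("b",-120,-30),("a",15,105)):
        s=(Z>203)&(Z<224)&(X>560)&(X<625)&(Y>lo)&(Y<hi)
        if s.sum()>10:
            c,e=np.histogram(Y[s],bins=np.arange(lo,hi,3));print("neigh",nm,[(int(v),int(k)) for v,k in zip(e,c) if k>3])
E
python3 m.py 1 266
```

```text
top
rail +y 21 641.3
rail -y 31 641.2
hook top pts 95 X [615.5 630.9 638.1 644.7 648.5] Y [-36.5  -8.4  20.8] Z 326.0
lip Y [-28.3  -7.8  12.4] Z 326.0622637217213
neigh b [(-99, 11), (-96, 15)]
side
rail -y 36 640.9
rail gap 17 641.3
hook top pts 115 X [601.9 614.1 635.1 641.7 648.1] Y [-42.7 -15.8  21.4] Z 325.1
lip Y [-31.8 -13.8  10.9] Z 325.9597727963802
near side n 255 Y at X580 -39.1 slope deg -0.33
500 [267.8 317.9] 520 [267.  325.3] 540 [267.8 327.4] 560 [267.2 327.6] 580 [268.1 326.9] 600 [267.  326.6] 620 [268.1 327.2] 
neigh b [(-105, 5), (-102, 35), (-99, 25), (-96, 15), (-48, 13), (-45, 23), (-42, 27)]
```

```bash
python3 m.py 0 266; python3 -c "
from h import *
a=np.radians(13.3);ex=np.array([np.cos(a),np.sin(a)]);ey=np.array([-ex[1],ex[0]])
for tag in '01':
  for n in('top','side'):
    p=np.load(f'{n}{tag}_p.npy');d=np.load(f'{n}{tag}_d.npy');W=cloud(n,p,d);q=W.reshape(-1,3)
    X=q[:,:2]@ex*1000;Y=q[:,:2]@ey*1000;Z=q[:,2]*1000
    for nm,lo,hi in (('b',-130,-25),('a',10,120)):
      s=(X>637)&(X<660)&(Z>212)&(Z<226)&(Y>lo)&(Y<hi)  # hook of the neighbour behind rail
      t=s&(X>646)
      if t.sum()>4: print(tag,n,nm,'hook Y',t.sum(),np.percentile(Y[t],[3,50,97]).round(1),'Xmax',np.percentile(X[t],97).round(1))
"
```

```text
top
rail +y 21 641.0
rail -y 29 641.4
rail gap 14 641.4
neigh b [(-99, 11), (-96, 14), (-93, 4), (-45, 4), (-42, 17), (-39, 5)]
neigh a [(33, 19), (36, 15), (87, 7), (90, 15), (93, 8)]
side
rail +y 17 640.4
rail -y 33 641.6
rail gap 14 641.6
neigh b [(-105, 6), (-102, 36), (-99, 33), (-96, 10), (-48, 15), (-45, 29), (-42, 19), (-39, 4)]
neigh a [(27, 9), (30, 35), (33, 28), (36, 5), (81, 4), (84, 17), (87, 32), (90, 14), (93, 4)]
0 top a hook Y 5 [44.  56.8 80.2] Xmax 647.5
0 side b hook Y 8 [-92.8 -79.6 -55.5] Xmax 647.6
1 top b hook Y 8 [-88.4 -70.2 -48.8] Xmax 647.2
1 side b hook Y 6 [-89.2 -77.1 -53.5] Xmax 648.2
```

```bash
python3 -c "
from h import *
a=np.radians(13.3);ex=np.array([np.cos(a),np.sin(a)]);ey=np.array([-ex[1],ex[0]])
for n in('top','side'):
    p=np.load(f'{n}1_p.npy');d=np.load(f'{n}1_d.npy');W=cloud(n,p,d);q=W.reshape(-1,3)
    X=q[:,:2]@ex*1000;Y=q[:,:2]@ey*1000;Z=q[:,2]*1000
    s=(abs(Y+9)<17)&(Z>318)&(Z<334)&(X>610)&(X<670);c,e=np.histogram(X[s],bins=np.arange(610,670,2));print(n,[(int(v),int(k)) for v,k in zip(e,c)if k])
    # neighbour tops with same window
    for cy,nm in((-69,'b'),(63,'a')):
      p0=np.load(f'{n}0_p.npy');d0=np.load(f'{n}0_d.npy');q0=cloud(n,p0,d0).reshape(-1,3)
      X0=q0[:,:2]@ex*1000;Y0=q0[:,:2]@ey*1000;Z0=q0[:,2]*1000
      s=(abs(Y0-cy)<17)&(Z0>211)&(Z0<227)&(X0>610)&(X0<670);c,e=np.histogram(X0[s],bins=np.arange(610,670,2));print(nm,np.median(Z0[s]).round(1),[(int(v),int(k)) for v,k in zip(e,c)if k])
"
```

```text
top [(634, 5), (636, 11), (638, 5), (640, 5), (642, 7), (644, 7), (646, 9), (648, 5)]
b 219.7 [(632, 2), (634, 7), (636, 4), (638, 7), (640, 7), (642, 4), (644, 7), (646, 4)]
a 218.6 [(632, 2), (634, 7), (636, 6), (638, 5), (640, 5), (642, 8), (644, 7), (646, 3)]
side [(634, 9), (636, 7), (638, 4), (640, 7), (642, 2), (644, 6), (646, 5), (648, 2)]
b 218.5 [(632, 7), (634, 5), (636, 8), (638, 4), (640, 5), (642, 2), (644, 5), (646, 5)]
a 218.5 [(632, 7), (634, 4), (636, 6), (638, 4), (640, 1), (642, 5), (644, 2), (646, 3), (648, 1)]
```

```bash
python3 -m crank '[[0.0225,-0.0065,0,-0.003],[0,0,0.05,0],[0,0,0.1,0],[0,0,0.1,0],[0,0,0.08,0],[0,0,0.05,0],[0,0,0.03,0],[0,0,0,0],[0,0,0,0],[0,0,0,0]]'
python3 -c "
from h import *
to(.4857,.11,.245,103.3)
for n in('side','top'):
    p,d,W=grab(n);np.save(n+'2_d.npy',d);np.save(n+'2_p.npy',p)
    r=p[80:240,220:380,::-1] if n=='side' else p[140:260,160:340,::-1]
    cv2.imwrite('pics/%s15.png'%n,cv2.convertScaleAbs(cv2.resize(r,None,fx=3.7,fy=3.7,interpolation=cv2.INTER_CUBIC),alpha=1.6))
"
python3 m.py 2 184
```

```text
time: 33.65
tool_pos: [0.4851, 0.1107, 0.1668]
ee_rot: [3.14, 0.0, 1.805]
wrist_force: [0.2, 0.7, -1.9]
width: 0.009
pos [0.4851 0.1107 0.1668] yaw 103.44576699672737 units at present yaw [-0.0043  0.0022 -0.391 ] at target yaw [-0.0043  0.0023 -0.391 ] turn units 0.0016196332969706413 F [ 0.2168  0.7486 -1.8928] w 0.009033070391446112
top
rail +y 23 641.2
rail -y 25 641.8
rail gap 8 634.8
hook top pts 88 X [610.6 626.1 636.9 643.6 647.6] Y [-32.   -0.1  27.3] Z 243.8
lip Y [-21.5  -2.8  19.1] Z 244.52179437006595
neigh b [(-99, 11), (-96, 13), (-93, 4), (-42, 4)]
side
rail -y 39 641.0
hook top pts 103 X [605.  615.4 634.9 642.6 648.5] Y [-36.  -11.5  25.3] Z 243.6
lip Y [-27.6  -7.2  17.7] Z 244.51282771664324
near side n 71 Y at X580 -39.1 slope deg -0.97
500 [173.9 232.2] 520 [170.3 243.4] 540 [172.8 245.1] 560 [170.2 246.6] 580 [170.9 245.7] 600 [171.6 245.8] 620 [172.1 245.4] 
neigh b [(-105, 11), (-102, 28), (-99, 36), (-96, 6), (-48, 12), (-45, 35), (-42, 17), (-39, 12), (-36, 34)]
neigh a [(18, 23), (21, 48), (24, 23), (90, 6)]
```

View pics/side15.png

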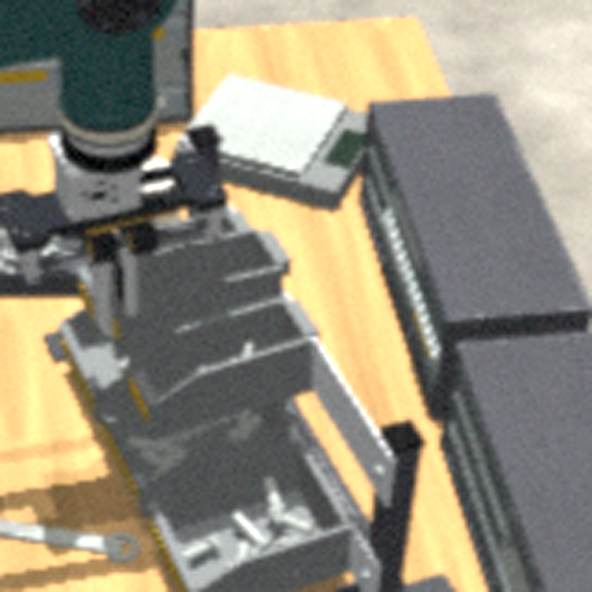

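View pics/top15.png

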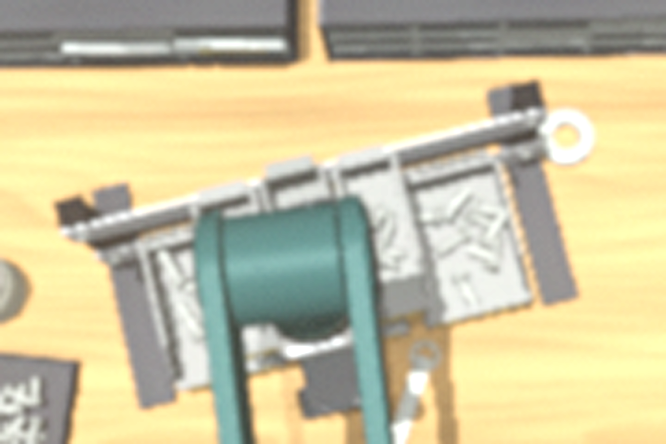

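```bash
python3 -m crank '[[0,0,0.03,0],[0,0,0.02,0],[0,0,0.02,0],[0,0,0.02,0],[0,0,0,0],[0,0,0,0],[0,0,0,0],[0,0,0,0],[0,0,0,0],[0,0,0,0]]'
python3 -c "
from h import *
o=robot.get_obs();print(o['wrist_force'],o['wrist_torque'])
for n in('side','top'):
    p,d,W=grab(n);np.save(n+'3_d.npy',d);np.save(n+'3_p.npy',p)
    r=p[120:200,240:320,::-1] if n=='side' else p[160:240,200:290,::-1]
    cv2.imwrite('pics/%s16.png'%n,cv2.convertScaleAbs(cv2.resize(r,None,fx=6.5,fy=6.5,interpolation=cv2.INTER_CUBIC),alpha=1.6))
"
python3 m.py 3 166 | grep -v neigh
```

```text
time: 35.0
tool_pos: [0.4847, 0.1107, 0.1481]
ee_rot: [3.141, -0.0, 1.806]
wrist_force: [0.8, 0.3, -1.7]
width: 0.009
[ 0.7567  0.2748 -1.686 ] [-0.0461  0.132   0.0066]
top
rail +y 21 640.8
rail -y 28 641.7
rail gap 13 634.6
hook top pts 86 X [609.  625.1 637.  642.9 646.7] Y [-42.6  -3.3  26.6] Z 226.0
lip Y [-32.6  -4.4  18.6] Z 225.5616129368283
side
rail +y 14 641.1
rail -y 32 641.4
rail gap 13 635.2
hook top pts 104 X [603.5 615.5 635.  641.4 647.3] Y [-38.8 -10.   26.6] Z 225.1
lip Y [-30.8  -7.3  26.8] Z 225.39188192172827
near side n 202 Y at X580 -42.0 slope deg -0.51
500 [154.5 215.6] 520 [152.2 226.1] 540 [156.3 226.4] 560 [164.3 227.4] 580 [166.2 226.4] 600 [169.5 227.4] 620 [165.  227.1]
```

View pics/side16.png

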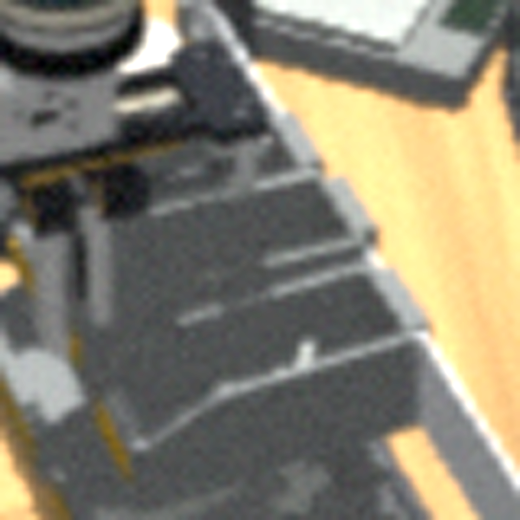

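View pics/top16.png

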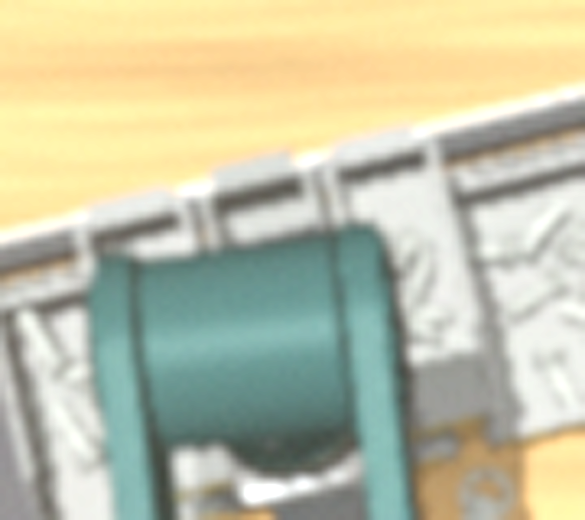

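```bash
python3 -m crank '[[0,0,0.015,0],[0,0,0.01,0],[0,0,0.01,0],[0,0,0.005,0],[0,0,0,0],[0,0,0,0],[0,0,0,0],[0,0,0,0],[0,0,0,0],[0,0,0,0]]'
python3 -c "
from h import *
o=robot.get_obs();print(o['wrist_force'],o['wrist_torque'])
for n in('side','top'):
    p,d,W=grab(n);np.save(n+'4_d.npy',d);np.save(n+'4_p.npy',p)
"
python3 m.py 4 158 | grep -v neigh
```

```text
time: 36.35
tool_pos: [0.485, 0.1107, 0.1404]
ee_rot: [3.141, 0.0, 1.805]
wrist_force: [0.1, -0.5, 2.4]
width: 0.0089
[ 0.1232 -0.5217  2.3689] [ 0.0317 -0.2501 -0.0086]
top
rail +y 20 641.4
rail -y 27 641.6
rail gap 35 639.1
hook top pts 106 X [607.9 621.4 636.2 642.8 647.5] Y [-42.4  -9.   26.9] Z 218.6
lip Y [-40.6  -3.   25.7] Z 219.1561370750751
side
rail +y 17 641.3
rail -y 35 641.5
rail gap 33 640.1
hook top pts 143 X [603.8 615.4 632.6 641.2 648.2] Y [-45.6 -16.   31.7] Z 217.9
lip Y [-41.9 -12.8  25.9] Z 218.1017928586208
near side n 195 Y at X580 -42.4 slope deg -0.3
500 [154.9 207.5] 520 [152.9 216.8] 540 [154.3 220.3] 560 [163.3 218.6] 580 [162.7 218.5] 600 [165.5 219. ] 620 [165.7 222. ]
```

```bash
python3 -m crank '[[0,0,0,0],[0,0,0,0],[0,0,0,0],[0,0,0,0],[0,0,0,0],[0,0,0,0],[0,0,0,0],[0,0,0,0],[0,0,0,0],[0,0,0,0]]' 0.2
python3 -c "
from h import *
o=robot.get_obs();print(o['wrist_force'],o['wrist_torque'])
p,d,W=grab('side');r=p[110:200,230:330,::-1]
cv2.imwrite('pics/s17.png',cv2.convertScaleAbs(cv2.resize(r,None,fx=6,fy=6,interpolation=cv2.INTER_CUBIC),alpha=1.6))"
```

```text
time: 37.7
tool_pos: [0.4847, 0.1107, 0.1401]
ee_rot: [3.142, -0.0, 1.805]
wrist_force: [-0.4, -0.6, -0.4]
width: 0.0374
[-0.3601 -0.5572 -0.3672] [-0.0638  0.02   -0.0203]
```

View pics/s17.png

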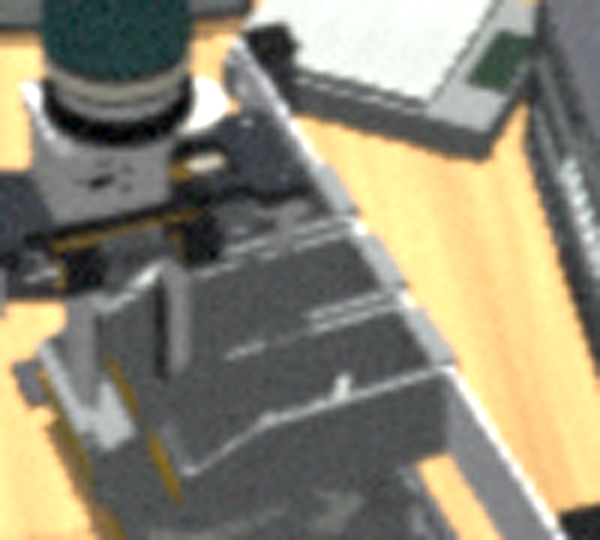

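Released and hanging. Raise straight up, then back away.

```bash
python3 -m crank '[[0,0,-0.05,0],[0,0,-0.1,0],[0,0,-0.15,0],[0,0,-0.2,0],[0,0,-0.2,0],[0,-0.2,-0.1,0],[0,-0.25,0,0],[0,-0.25,0,0],[0,-0.1,0,0],[0,0,0,0]]'
python3 -c "
from h import *
o=robot.get_obs();print(o['wrist_force'])
for n in('side','top'):
    p,d,W=grab(n);np.save(n+'5_d.npy',d);np.save(n+'5_p.npy',p)
    r=p[80:240,220:380,::-1] if n=='side' else p[140:260,160:340,::-1]
    cv2.imwrite('pics/%s18.png'%n,cv2.convertScaleAbs(cv2.resize(r,None,fx=3.7,fy=3.7,interpolation=cv2.INTER_CUBIC),alpha=1.6))
"
python3 m.py 5 158
```

```text
time: 39.0
tool_pos: [0.3286, 0.0734, 0.3017]
ee_rot: [3.137, 0.001, 1.805]
wrist_force: [0.2, -0.4, 0.6]
width: 0.0379
[ 0.1809 -0.396   0.5763]
top
rail +y 22 641.1
rail -y 28 641.6
rail gap 31 638.7
hook top pts 109 X [604.  620.5 635.8 641.8 646.4] Y [-42.4 -10.2  27.4] Z 217.9
lip Y [-40.1  -2.9  27.9] Z 219.50233005271338
neigh b [(-99, 11), (-96, 15), (-45, 5), (-42, 15), (-39, 8)]
neigh a [(21, 8), (24, 15), (27, 4), (33, 14), (36, 17), (87, 8), (90, 16), (93, 7)]
side
rail +y 18 640.6
rail -y 33 641.6
rail gap 35 638.1
hook top pts 132 X [602.  613.9 632.1 640.8 646.1] Y [-44.6 -14.6  31.2] Z 217.1
lip Y [-39.4  -6.7  30.5] Z 218.5788039970148
near side n 201 Y at X580 -42.7 slope deg -0.15
500 [158.3 202.4] 520 [152.2 212.5] 540 [156.4 214.7] 560 [164.1 215.6] 580 [164.7 217.7] 600 [169.3 218.6] 620 [165.8 219.8] 
neigh b [(-105, 6), (-102, 31), (-99, 35), (-96, 10), (-48, 15), (-45, 29), (-42, 22), (-39, 9), (-36, 21)]
neigh a [(18, 19), (21, 33), (24, 13), (27, 7), (30, 20), (33, 15), (36, 10), (81, 4), (84, 15), (87, 28), (90, 16), (93, 5)]
```

View pics/side18.png

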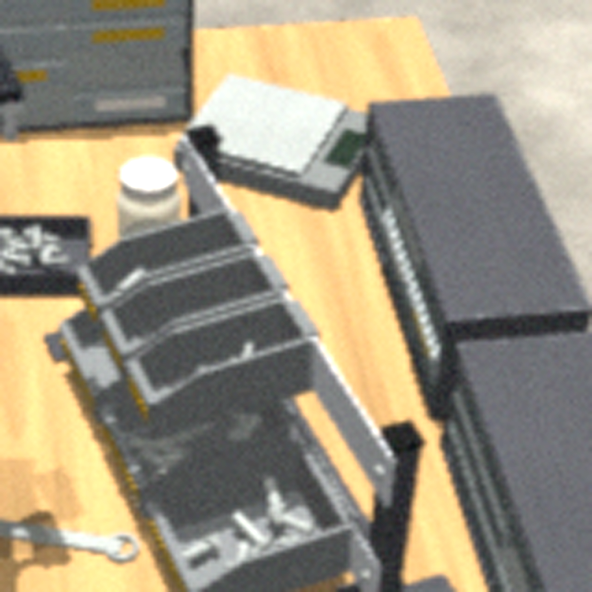

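View pics/top18.png

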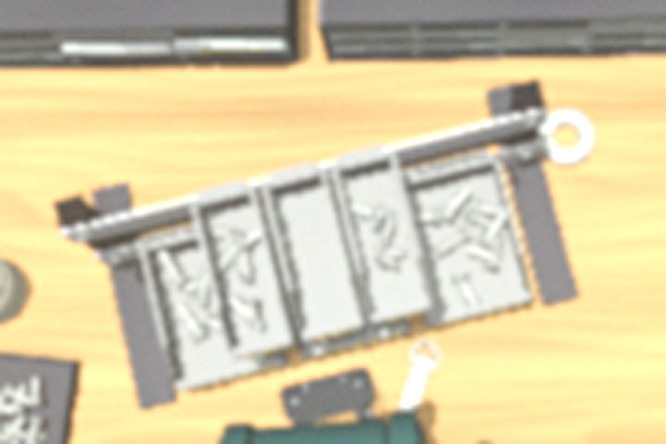

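```bash
python3 -c "
from bench import robot
print(robot.close_job())"
```

```text
the job is handed in; nothing more can be done
None
```

I turned the bin onto its floor, let go of it, then took it by the front wall and hung it in the gap on the upper rail. I handed the job in at about 39 s of the 67 s allowed. No verdict is reported, so the result rests on my own camera and force readings.

**How it went:**
- **Turning:** I gripped the bin lightly by its sides near the top, set it back about 7 cm, then tipped it over its front edge in small steps. Before I let go, the fingertips pressed on the bench with about 17 N. The camera then showed it flat on its floor, with the back at 60–62 mm.
- **Hanging:** I lifted it by the front wall, turned it square to the rail and lowered it from above. The lip went behind the rail with no side force, and the bridge settled on the rail before I released it.

**Last checks:**
- **Fit:** The bridge top is at 218–219 mm, as on the neighbours. The bin is centred along the gap to within about 2 mm and square to within about 0.5°, with the nose slightly down like the other two.
- **Neighbours and bystanders:** The neighbours' edges read the same as at the start. I did not re-measure the bystanders. Those in view of the last pictures (wrench, washer, jar, tray) showed no sign of having moved, and the arm did not work near the bolt, carton or screwdriver again.
- **Robot:** The gripper is clear and the wrist force is near zero.

**What disagreed:**
- **Tool height:** The reported tool height put the fingertips about 40 mm lower than the cameras showed. My first two grasp closings missed, shutting above the bin without touching it, so after that I used the camera heights.
- **Cameras:** The two cameras differed by 2–3 mm across the bench, so I centred the bin in the gap separately within each view.

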